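# Take the rear gel comb off a crowded hook and seat it in the casting tray

## Robot

A 7-joint arm with a two-finger parallel gripper is mounted at the origin on a cart in front of the work surface, level with it; the furniture and walls round the work are solid. World frame = base frame: x ahead of the robot, y to its left, z up, the work surface at z = 0. Lengths are in m, angles in rad, forces in N, time in s.
With the tool pointing down it reaches from about 0.425 to 0.925 m from the base axis. Payload 6.8 kg.
Tool frame: the origin (TCP) lies at the very end of the fingers, on their centre line; the grasp point (between the pads) lies 19 mm behind it; z points along the fingers, x is the direction in which the jaws open and shut, and the axes are right-handed (so a half turn about z gives the same grasp; the last joint's range is limited). The gripper opens to 85 mm and grips with 20 to 120 N. Pads are 22 mm wide; open, the fingers measure 114 mm over their backs; the gripper's body (76 mm by 85 mm) begins 54 mm behind the grasp point. The pads swing forward as they close: fully open they stand 13 mm farther back than shut.
Start: joints at [1.078, 0.477, 0.022, 1.555, -0.011, 1.109, -0.083], TCP at [0.253, -0.626, 0.231] pointing down, gripper open.
Joint ranges: [-2.96, 2.96], [-0.34, 2.1], [-1.41, 1.46], [0.24, 2.44], [-1.37, 4.51], [0.17, 1.92], [-2.96, 2.96]. Speed limits (rad/s): [2.39, 2.39, 3.14, 3.14, 3.14, 3.14, 3.14].

## Interface

Orientations are given as a rotation vector (axis times angle).
In Python, from bench import r, grab_frame gives the robot as it stands. The module is installed in compiled form; this text tells all that it offers.
- The arm moves only by the tool send_rows, never from a script. Its argument "series" is a list of rows, each a list of 2 entries, a list of its own where there are three numbers: the shift along the tool's x, y, z in m, then the turn, a rotation vector about the tool's x, y, z in units of 5 degrees (1.0 is 5 degrees). A call has 1 to 20 rows; each row shifts and turns the commanded pose from where the row before left it, along the tool's axes as they then stand; what a row does not reach is not made up. A row lasts 1/8 s, in which the tool goes at most 62.5 mm and 10.7 degrees, less where a joint would pass 70% of its speed; a pose out of reach is approached as far as the arm can. A call is refused whole if a number of a shift passes 0.0625 or a number of a turn 1, either way. A call with a gripper value outside its range is refused whole. "fingers" is the closure in counts, from 0 (fully open) to 255 (shut), set as the call begins (left out, the last holds). The fingers move at their own pace and stop on an object; "grip_force" is the grip in N (left out, the last holds). Time passes only in rows, so rows that do not move let the fingers close. It gives the time, the measured TCP pose, the force and the opening at its end, in the units of the state.
- r.get_obs(): the state, without advancing time (a new reading comes with each control period).
- grab_frame(name): name is "scene" or "side" or "wrist"; returns a dict with "frame" (384x512x3 uint8, red, green, blue), "fx", "fy", "cx", "cy" (pixels), "dist_coeffs" ([k1, k2, p1, p2, k3] as OpenCV has them; the pictures are not rectified), "origin" and "rotation" of the camera in the world; the wrist camera has in their place "T_tool_cam" (4x4, takes a point from camera to tool coordinates, whose origin is the TCP and whose axes are the tool frame's). Camera axes: x right, y down, z forward; pixel columns grow to the right and rows downward; lengths in m; the calibration is good to about 2 mm. A picture is of the moment at which its call begins: read the wrist's pose just before it. There is no depth.
- r.hand_in(): hands the job in, once; it reports no verdict.
The state is a dict: "clock": time; "joints": joint angles; "qvel": joint speeds; "tau": joint torques, N m; "tcp_pos": TCP position; "orientation": TCP orientation; "contact_force": force on the tool from outside, world axes, zero at the start; "moment": the same for the moment, N m; "grip_width": finger opening in m.
Only numpy, scipy, OpenCV 4.12 (cv2) and the standard library are available. Lean on these libraries where they do the work, as an engineer would, in place of code of your own. Each camera call takes 0.05 s, during which the arm holds its last target.

## Task

The gel caster needs the blue comb, which hangs rearmost on the crowded hook: hang the white and the grey comb over on the empty spare hook first, then take the blue one and set it in the clear tray, both ears down in the pair of slots in the tray's side walls, fully home and level. The tray is clamped a little off the caster's middle, so rest the ears lightly on its walls and slide along until they drop in; never push a comb on the tray with more than 15 N. Don't wrench the combs against the hooks, drop or put down the other two, or disturb the things around.

Things in the scene. Friction and masses are not known exactly. Their poses are not given: they have to be found in the camera images.
- comb_blue: Blue gel comb with 8 teeth, rearmost (next to the post) on stand_full. Rigid plate, about 0.06 kg, in its own y-z plane (x: plate normal, y: along the teeth, z: up). Origin: apex of the hole's roof, which rests on the rod. Hole 26 mm wide, 22 mm high, its roof sloping down 15 degrees to each side, so it centres itself. Teeth 94 mm wide, down to 69 mm below the origin.
- comb_blue_grip (a point): Middle of the grip of the blue comb's handle, 24 mm above the comb's origin. The handle is 42 mm wide, 8 mm thick, solid from the hole's apex to 34 mm above it. Grip it across the 8 mm, fingers before and behind the plate, tips staying above the rod. Same axes as the comb.
- comb_blue_ears (a point): Middle of the underside of the blue comb's back bar, 44 mm below the comb's origin. The bar is 124 mm long, 14 mm high; its two ends (ears, 8 mm thick) have their undersides at this height. It is 58 mm above the worktop with the ears on top of the tray's walls, 44 mm when seated.
- comb_white: White gel comb with 12 finer teeth, otherwise the same shape and frame as the blue one (back bar 124 mm long, handle 42 x 8 mm). Hangs in front of the blue one on stand_full, square to the rod.
- comb_grey: Dark grey gel comb with 15 fine teeth, otherwise the same shape and frame as the blue one. Hangs in front of the blue one on stand_full, square to the rod. White and grey may be in either order; neighbours are about 40 mm apart.
- stand_full: Fixed bench stand with the crowded hook. Origin: foot of its post on the worktop. Foot 130 x 96 mm, 12 mm high; post 12 mm thick, 147 mm high; boss head 15 mm out from the post's axis. A level rod 8 mm thick, axis 125 mm up, runs along the stand's -x (towards the robot). A hanging comb's origin is 129 mm up.
- stand_full_tip (a point): On the axis of the crowded rod, 155 mm in front of its post, 125 mm up; axes of the stand. Here the rod's last 7 mm turn up: the rounded end reaches 10 mm above the axis and 159 mm from the post. A comb passes it, plate square to the rod, when raised 6 to 14 mm above its hanging height.
- stand_spare: Fixed bench stand with the empty spare hook, left or right of the other one and of the same shape and frame: origin at the foot of the post, rod along its -x, 125 mm up. There is room for two combs, say 50 mm and 90 mm in front of the post.
- stand_spare_tip (a point): The same point on the spare rod: on its axis, 155 mm in front of the post, 125 mm up, where the end turns up. Axes of the stand.
- caster: White gel caster, fixed, 216 x 156 mm. Origin: centre of its underside; x along the tray, y across. On it a clear tray 150 mm long is clamped between two gates 48 mm high, 80 to 88 mm before and behind the tray's middle: floor 17 mm up, two 6 mm side walls along x (52 to 58 mm either side), tops 58 mm up. It lies on a soft bed: 1 mm down per 4 N.
- caster_mid (a point): Middle of the caster, level with the wall tops (58 mm up); axes of the caster. In the tray's middle each wall has a slot open at the top, 10 mm wide in x (12 at the mouth), 14 mm deep, the two face to face. The tray is clamped up to 10 mm either way along x from this point: not measured, so feel for the slots. It holds fast under 20 N.
- timer: White bench timer 62 x 66 x 18 mm lying on the worktop near the robot; origin at its underside. Leave it alone.
- beaker: Clear beaker with violet contents, 56 mm wide, 70 mm high; origin at its underside. Leave it alone.
- petri_3: Closed round culture dish 62 mm wide, 14 mm high; origin at its underside. Leave it alone.

How it is judged:
By the outcome, as a careful person would: the job done as asked, in the order asked, and still so for the second after the job is handed in, with the robot touching nothing.
It also fails if it takes over 70 s, if anything falls off the work surface, if the arm or the gripper's body presses on something with over 40 N, if the wrist force passes 120 N, or if a joint passes its speed limit or range.

## Working session

There is one attempt and no reset: what is moved stays moved. The work goes in short steps, Python scripts to look and compute and a tool call to move; the robot and the scene stay as the last step left them, time stands still between calls to the robot, and variables do not carry over. Pictures are saved under pics/ and viewed, and the job is handed in when it is done.

Besides the shell and the picture viewer there is one more tool, called after "Request:" as a command line: name --argument value ..., lists and objects as JSON in quotes. send_rows: Moves the arm, as the interface text tells. Its arguments: {"type":"object","properties":{"series":{"type":"array"},"fingers":{"type":"number"},"grip_force":{"type":"number"}},"required":["series"]}

```bash
mkdir -p pics
cat > h.py <<'E'
import numpy as np, cv2
from scipy.spatial.transform import Rotation as R
from bench import r, grab_frame
def cam(name):
    o=r.get_obs(); f=grab_frame(name)
    K=np.array([[f['fx'],0,f['cx']],[0,f['fy'],f['cy']],[0,0,1]]);D=np.array(f['dist_coeffs'],float)
    if name=='wrist':
        T=np.eye(4);T[:3,:3]=R.from_rotvec(o['orientation']).as_matrix();T[:3,3]=o['tcp_pos']
        T=T@np.array(f['T_tool_cam']); Rc,oc=T[:3,:3],T[:3,3]
    else: Rc=np.array(f['rotation']);oc=np.array(f['origin'])
    return dict(im=np.array(f['frame']),K=K,D=D,R=Rc,o=oc)
def save(c,n): cv2.imwrite('pics/'+n,cv2.cvtColor(c['im'],cv2.COLOR_RGB2BGR))
def ray(c,uv):
    p=cv2.undistortPoints(np.array(uv,float).reshape(-1,1,2),c['K'],c['D']).reshape(-1,2)
    d=np.c_[p,np.ones(len(p))]@c['R'].T
    return d/np.linalg.norm(d,axis=1)[:,None]
def onz(c,uv,z):
    d=ray(c,uv); return c['o']+d*((z-c['o'][2])/d[:,2])[:,None]
def proj(c,P):
    P=np.atleast_2d(P); Rv=cv2.Rodrigues(c['R'].T)[0]; t=-c['R'].T@c['o']
    return cv2.projectPoints(P.astype(float),Rv,t,c['K'],c['D'])[0].reshape(-1,2)
def tri(cs,uvs):
    A=0;b=0
    for c,uv in zip(cs,uvs):
        d=ray(c,[uv])[0];M=np.eye(3)-np.outer(d,d);A=A+M;b=b+M@c['o']
    return np.linalg.solve(A,b)
E
python3 - <<'E'
from h import *
o=r.get_obs(); print({k:np.round(v,4) for k,v in o.items()})
print(R.from_rotvec(o['orientation']).as_matrix().round(3))
for n in ['scene','side','wrist']:
    c=cam(n); save(c,n+'0.png'); print(n,c['o'].round(3),c['R'].round(2).tolist(),c['K'][0,0],c['D'])
E
```

```text
{'clock': np.float64(0.0), 'joints': array([ 1.0779,  0.4778,  0.0223,  1.5565, -0.0115,  1.1093, -0.0831]), 'qvel': array([-0.0001, -0.0005, -0.0011, -0.0006, -0.001 ,  0.0009, -0.0004]), 'tau': array([-1.00000e-04, -5.96459e+01,  1.60750e+00, -2.81204e+01,
        1.23000e-02,  9.50000e-03,  0.00000e+00]), 'tcp_pos': array([ 0.2532, -0.6251,  0.2303]), 'orientation': array([-2.6045e+00,  1.7551e+00,  2.5000e-03]), 'contact_force': array([-0.06  ,  0.8181,  0.9633]), 'moment': array([-0.0141, -0.0475,  0.0104]), 'grip_width': np.float64(0.0856)}
[[ 0.375 -0.927 -0.001]
 [-0.927 -0.375  0.002]
 [-0.002  0.    -1.   ]]
scene [-0.046  0.643  0.626] [-0.93, 2.28, -1.27] 416.1167255718743 [0.04780262 0.         0.         0.         0.        ]
side [ 0.514 -0.805  0.82 ] [-2.24, -0.0, -0.02] 403.6725639742328 [-0.03172094  0.          0.          0.          0.        ]
wrist [ 0.325 -0.596  0.372] [[0.38, -0.88, -0.28], [-0.93, -0.36, -0.11], [-0.0, 0.31, -0.95]] 269.0397419826159 [-0.05642837  0.          0.          0.          0.        ]
```

```bash
sed -i "s/Rc=np.array(f\['rotation'\])/Rc=R.from_rotvec(f['rotation']).as_matrix()/" h.py; sed -i 's/;oc=np.array(f\[.origin.\])/; oc=np.array(f["origin"])/' h.py; grep -n oc h.py
python3 -c "
import cv2
for n in ['scene','side']:
    a=cv2.imread(f'pics/{n}0.png'); cv2.imwrite(f'pics/{n}0b.png',cv2.resize(a,(800,600),interpolation=cv2.INTER_CUBIC))"
```

```text
9:        T=T@np.array(f['T_tool_cam']); Rc,oc=T[:3,:3],T[:3,3]
10:    else: Rc=R.from_rotvec(f['rotation']).as_matrix(); oc=np.array(f["origin"])
11:    return dict(im=np.array(f['frame']),K=K,D=D,R=Rc,o=oc)
```

View pics/scene0b.png

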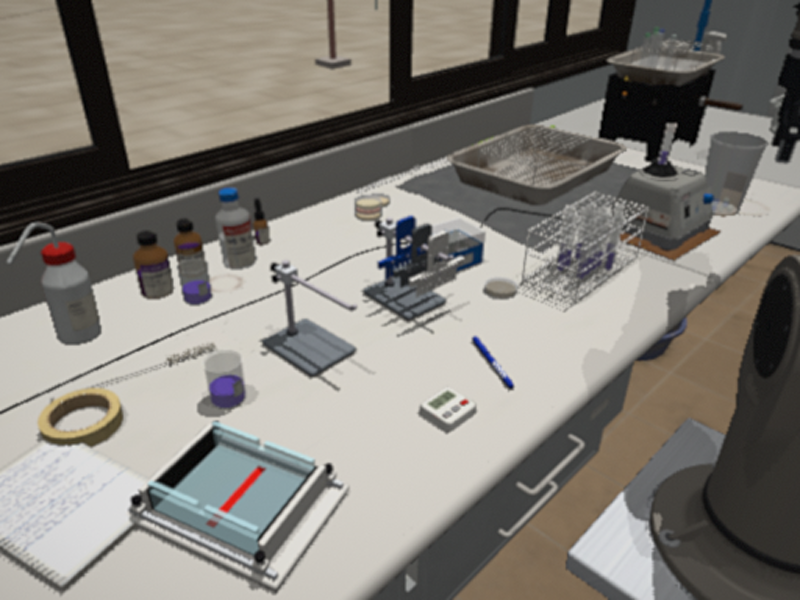

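View pics/side0b.png

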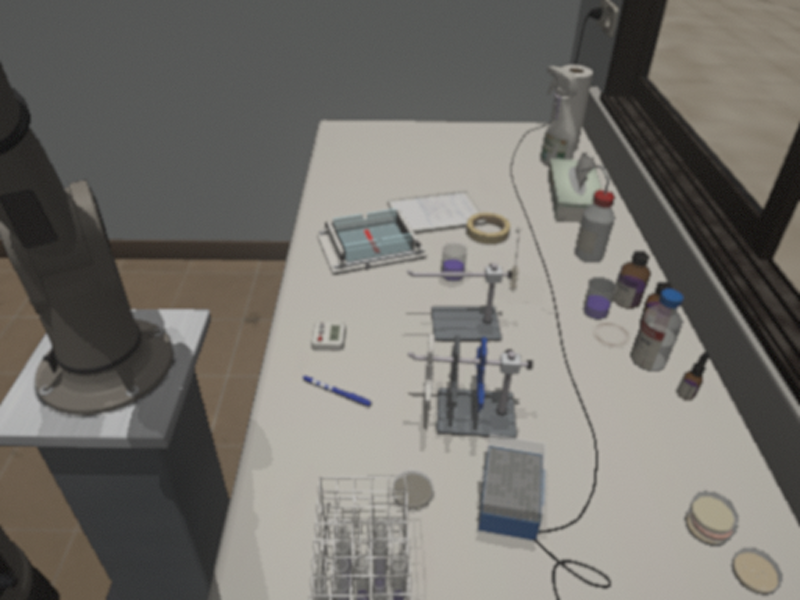

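View pics/wrist0.png

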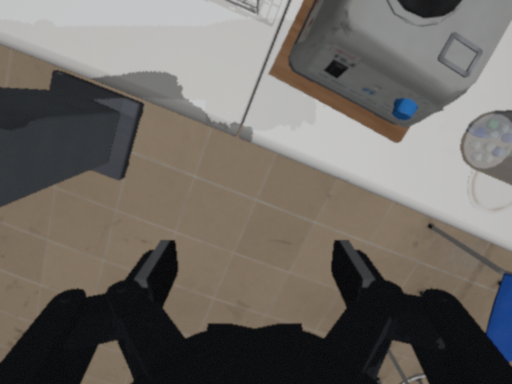

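```bash
python3 -c "
import cv2
a=cv2.imread('pics/scene0.png'); 
cv2.imwrite('pics/sc1.png',cv2.resize(a[120:250,160:320],(800,650)[:2],interpolation=cv2.INTER_CUBIC)[:600])
b=cv2.imread('pics/side0.png')
cv2.imwrite('pics/si1.png',cv2.resize(b[160:285,250:350],None,fx=4.8,fy=4.8,interpolation=cv2.INTER_CUBIC))
cv2.imwrite('pics/si2.png',cv2.resize(b[120:180,190:290],None,fx=8,fy=8,interpolation=cv2.INTER_CUBIC))
cv2.imwrite('pics/sc2.png',cv2.resize(a[260:380,70:230],None,fx=5,fy=5,interpolation=cv2.INTER_CUBIC))
"
```

```text
(no output)
```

View pics/sc1.png

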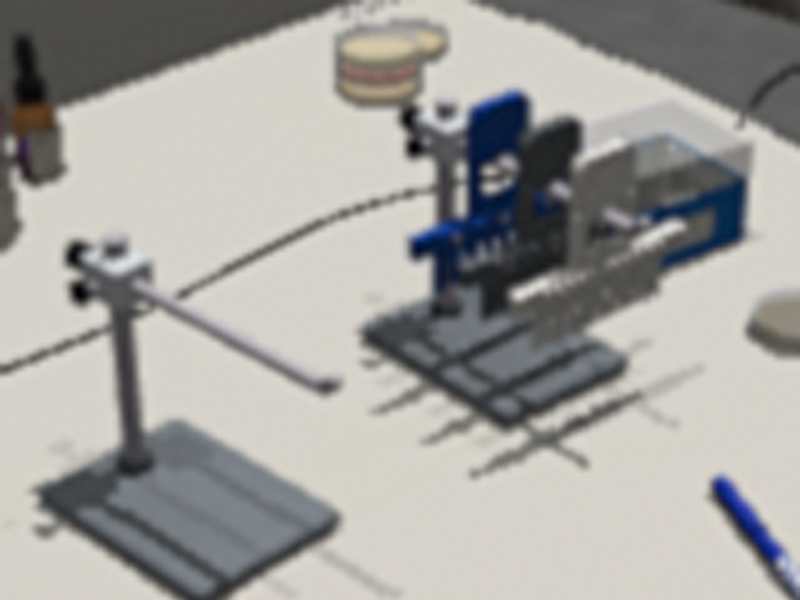

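View pics/si1.png

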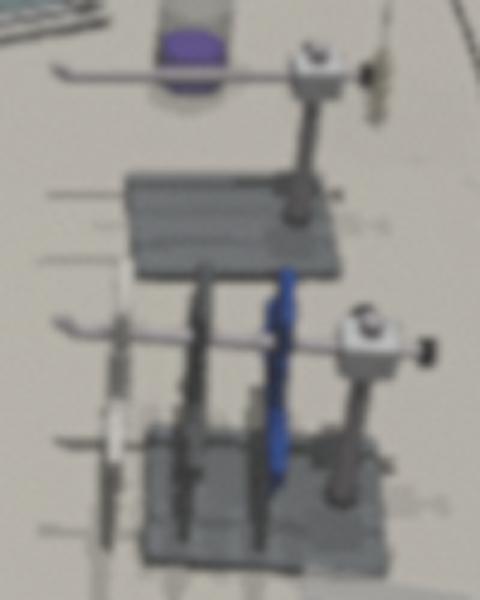

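View pics/si2.png

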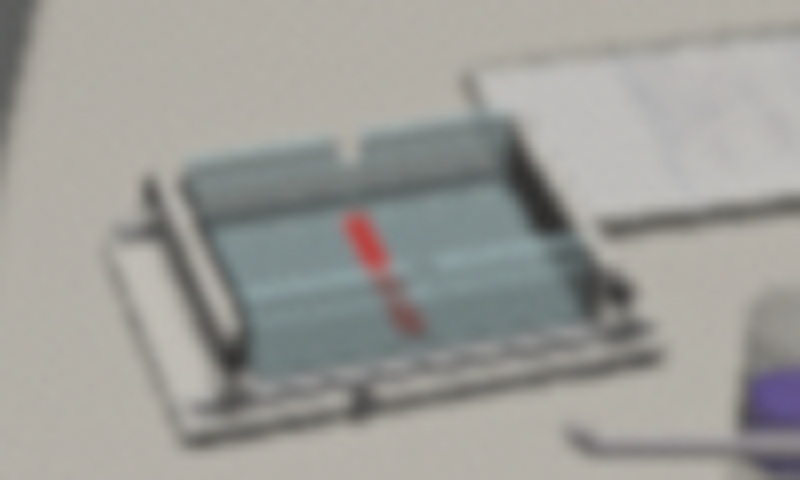

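View pics/sc2.png

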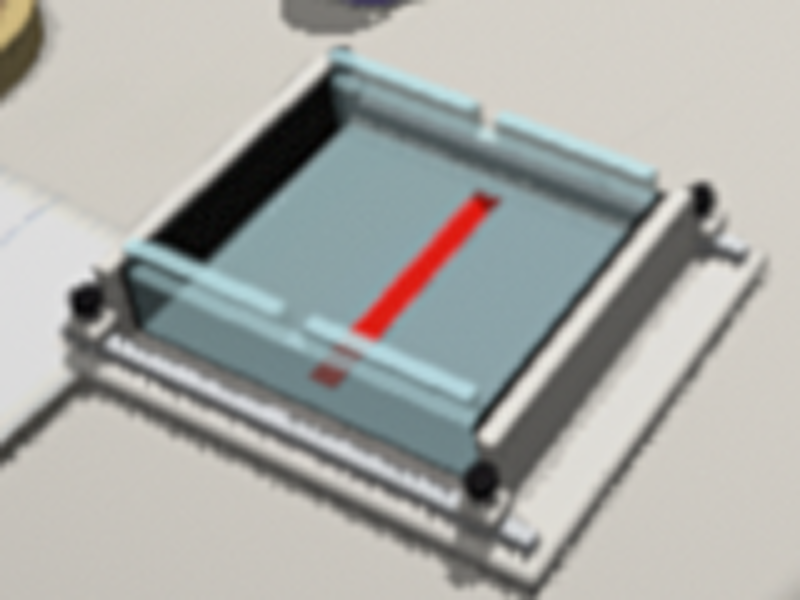

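Run:
```python
from h import *
import pickle
cs={n:cam(n) for n in ['scene','side']}
pickle.dump(cs,open('cs0.pkl','wb'))
S=lambda x,y:(160+x/5-.4,120+y/5-.4); D=lambda x,y:(250+x/4.8-.4,160+y/4.8-.4)
C=lambda x,y:(70+x/5-.4,260+y/5-.4); E_=lambda x,y:(190+x/8-.44,120+y/8-.44)
both=[cs['scene'],cs['side']]
print('spare tip tri',tri(both,[S(334,381),D(58,69)]))
print('spare rod scene z.125',onz(cs['scene'],[S(145,287),S(318,380)],.125))
print('spare rod side z.125',onz(cs['side'],[D(290,76),D(80,74)],.125))
print('spare foot scene', onz(cs['scene'],[S(135,462)],.012),'side',onz(cs['side'],[D(298,215)],.012))
print('full rod side',onz(cs['side'],[D(338,349),D(75,328),D(230,340)],.125))
print('full tip side',onz(cs['side'],[D(62,322)],.13))
print('full rod scene',onz(cs['scene'],[S(508,163),S(560,188),S(622,216)],.125))
print('full foot scene', onz(cs['scene'],[S(447,308)],.012),'side',onz(cs['side'],[D(345,492)],.012))
# comb handle tops z=.129+.034
print('handle tops side',onz(cs['side'],[D(289,270),D(205,265),D(126,262)],.163))
print('slot far/near scene',onz(cs['scene'],[C(487,115),C(295,312)],.058))
print('slot side far(+y)',onz(cs['side'],[E_(348,150),E_(420,262)],.058))
print('wall tops scene far: ',onz(cs['scene'],[C(335,55),C(655,177),C(130,243),C(478,395)],.058))
print('base scene ',onz(cs['scene'],[C(540,580),C(770,255)],.01))
print('timer etc ', onz(cs['scene'],[(447*.64,410*.64)],.018), 'petri',onz(cs['scene'],[(500*.64,288*.64)],.014),'beaker',onz(cs['scene'],[(226*.64,385*.64)],.02))
```

```text
spare tip tri [0.54593157 0.11634127 0.12888339]
spare rod scene z.125 [[0.68048919 0.11842307 0.125     ]
 [0.55745164 0.1165935  0.125     ]]
spare rod side z.125 [[0.68384414 0.11612299 0.125     ]
 [0.55850619 0.11593245 0.125     ]]
spare foot scene [[0.70168878 0.11907618 0.012     ]] side [[0.70055344 0.11965823 0.012     ]]
full rod side [[ 0.68310806 -0.11190917  0.125     ]
 [ 0.55071976 -0.09842217  0.125     ]
 [ 0.62902061 -0.10610637  0.125     ]]
full tip side [[ 0.54396033 -0.09927523  0.13      ]]
full rod scene [[ 0.64885554 -0.10586448  0.125     ]
 [ 0.6086138  -0.10348777  0.125     ]
 [ 0.56424243 -0.10230655  0.125     ]]
full foot scene [[ 0.69893192 -0.10930055  0.012     ]] side [[ 0.70050761 -0.10807425  0.012     ]]
handle tops side [[ 0.65640572 -0.09478957  0.163     ]
 [ 0.61467606 -0.09165109  0.163     ]
 [ 0.57524994 -0.089957    0.163     ]]
slot far/near scene [[0.48181644 0.33317942 0.058     ]
 [0.45048192 0.43503268 0.058     ]]
slot side far(+y) [[0.45021506 0.4188449  0.058     ]
 [0.48415566 0.33053024 0.058     ]]
wall tops scene far:  [[0.5523872  0.3552957  0.058     ]
 [0.41086633 0.30885266 0.058     ]
 [0.51964069 0.45891237 0.058     ]
 [0.37708151 0.41168465 0.058     ]]
base scene  [[0.33811076 0.42066912 0.01      ]
 [0.38640719 0.27561928 0.01      ]]
timer etc  [[0.3850737  0.09235382 0.018     ]] petri [[ 0.53794594 -0.2387259   0.014     ]] beaker [[0.64934724 0.27916725 0.02      ]]
```

Add to h.py:
```python
def state():
    o=r.get_obs(); M=R.from_rotvec(o['orientation']).as_matrix()
    yaw=np.degrees(np.arctan2(M[1,0],M[0,0]))
    print('t',round(float(o['clock']),2),'tcp',np.round(o['tcp_pos'],4),'yaw',round(yaw,2),'tilt zx,zy',np.round(M[:2,2],4),'F',np.round(o['contact_force'],2),'Mo',np.round(o['moment'],2),'w',round(float(o['grip_width']),4),'j',np.round(o['joints'],2))
    return np.array(o['tcp_pos']),yaw,M
def togo(target,yaw=None):
    p,y,M=state()
    if yaw is not None:
        # correction rotation in tool frame to exactly down w/ yaw
        a=np.radians(yaw);T=np.array([[np.cos(a),np.sin(a),0],[np.sin(a),-np.cos(a),0],[0,0,-1]])
        rv=R.from_matrix(M.T@T).as_rotvec(degrees=True)/5; print(' turn units (now)',rv.round(3))
        print(' shift in final axes',(T.T@(np.array(target)-p)).round(4))
    print(' shift in current axes',(M.T@(np.array(target)-p)).round(4))
```

```text
(no output)
```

Request:
send_rows --series '[[[0, 0, -0.01], [0, 0, -1]], [[0, 0, -0.01], [0, 0, -1]], [[0, 0, -0.01], [0, 0, -1]], [[0, 0, -0.01], [0, 0, -1]], [[0, 0, -0.01], [0, 0, -1]], [[0, 0, -0.01], [0, 0, -1]], [[0, 0, -0.01], [0, 0, -1]], [[0, 0, -0.01], [0, 0, -1]], [[0, 0, -0.01], [0, 0, -1]], [[0, 0, -0.01], [0, 0, -1]], [[0, 0, -0.01], [0, 0, -1]], [[0, 0, -0.01], [0, 0, -1]], [[0, 0, 0], [0, 0, -0.8]]]' --fingers 180 --grip_force 40

```text
clock: 1.88
tcp_pos: [0.2535, -0.6259, 0.3522]
orientation: [3.139, -0.105, 0.001]
contact_force: [-0.2, 0.3, 0.3]
grip_width: 0.0251
```

Run:
```python
from h import *
togo([0.56,-0.12,0.33],-4)
```

```text
t 1.88 tcp [ 0.2535 -0.6259  0.3522] yaw -3.82 tilt zx,zy [ 0.0007 -0.0012] F [-0.22  0.32  0.3 ] Mo [ 0.01  0.   -0.01] w 0.0251 j [ 1.23  0.41 -0.19  1.39  0.08  1.35  0.97]
 turn units (now) [ 0.014 -0.008  0.036]
 shift in final axes [ 0.2705 -0.5261  0.0222]
 shift in current axes [ 0.2721 -0.5253  0.0218]
```

Request:
send_rows --series '[[[0.0271, -0.0526, 0.002], [0, 0, 0]], [[0.0271, -0.0526, 0.002], [0, 0, 0]], [[0.0271, -0.0526, 0.002], [0, 0, 0]], [[0.0271, -0.0526, 0.002], [0, 0, 0]], [[0.0271, -0.0526, 0.002], [0, 0, 0]], [[0.0271, -0.0526, 0.002], [0, 0, 0]], [[0.0271, -0.0526, 0.002], [0, 0, 0]], [[0.0271, -0.0526, 0.002], [0, 0, 0]], [[0.0271, -0.0526, 0.002], [0, 0, 0]], [[0.0271, -0.0526, 0.002], [0, 0, 0]], [[0, 0, 0], [0, 0, 0]]]'

```text
clock: 3.25
tcp_pos: [0.5617, -0.1135, 0.3312]
orientation: [-3.137, 0.094, -0.001]
contact_force: [-0.1, -0.4, -0.4]
grip_width: 0.0252
```

Run:
```python
from h import *
import pickle
state()
c=cam('wrist'); pickle.dump(c,open('w1.pkl','wb'))
cv2.imwrite('pics/w1.png',cv2.resize(cv2.cvtColor(c['im'],cv2.COLOR_RGB2BGR),(800,600),interpolation=cv2.INTER_CUBIC))
```

```text
t 3.25 tcp [ 0.5617 -0.1135  0.3312] yaw -3.42 tilt zx,zy [0.0007 0.0029] F [-0.08 -0.41 -0.41] Mo [-0.06  0.04 -0.05] w 0.0252 j [ 0.51  0.27 -0.52  1.65  0.14  1.26 -0.09]
```

View pics/w1.png

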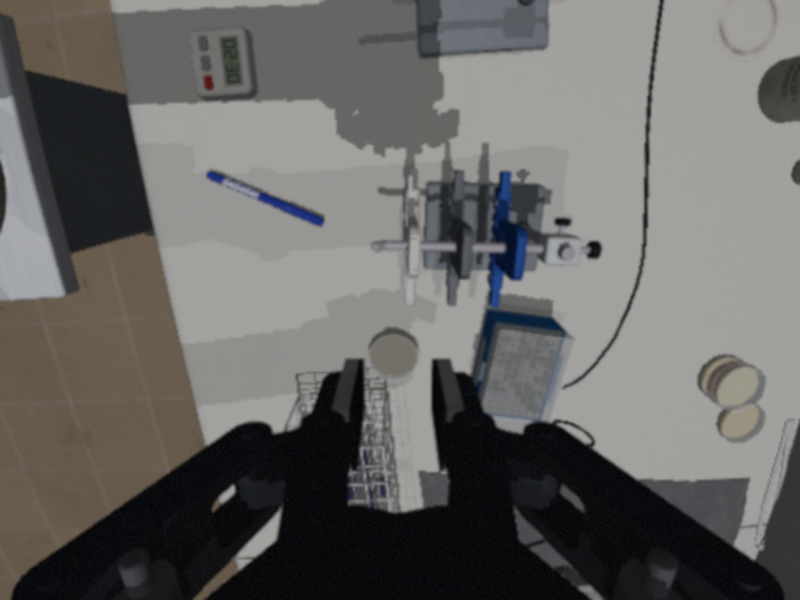

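Run:
```python
from h import *
import pickle
c=pickle.load(open('w1.pkl','rb'))
a=cv2.cvtColor(c['im'],cv2.COLOR_RGB2BGR)[105:200,230:390]
cv2.imwrite('pics/w1z.png',cv2.resize(a,None,fx=5,fy=5,interpolation=cv2.INTER_CUBIC))
```

```text
(no output)
```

View pics/w1z.png

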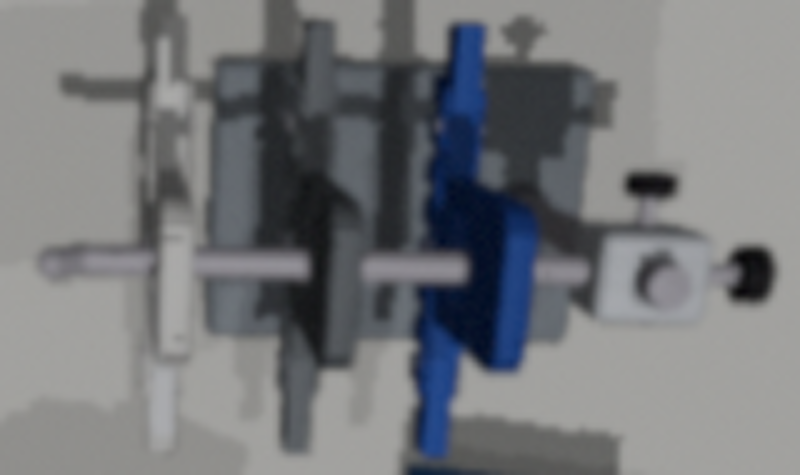

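Run:
```python
from h import *
import pickle
c=pickle.load(open('w1.pkl','rb'))
W=lambda L:[(230+x/5-.4,105+y/5-.4) for x,y in L]
p=lambda n,a:print(n,a[:,:2].round(4).tolist())
p('rod',onz(c,W([(100,262),(250,264),(415,267),(560,270)]),.125))
p('tip',onz(c,W([(45,263)]),.132)); p('post',onz(c,W([(666,283)]),.147))
for n,L in [('white',[(180,197),(176,356)]),('grey',[(350,200),(340,363)]),('blue',[(524,207),(506,367)])]:
    q=onz(c,W(L),.163); d=q[0]-q[1]; print(n,q[:,:2].round(4).tolist(),'mid',q.mean(0).round(4),'yaw',np.degrees(np.arctan2(-d[0],d[1])).round(2),np.linalg.norm(d).round(4))
# bar tops z .129-.030 , ends
for n,L in [('white',[(163,40),(161,450)]),('grey',[(320,25),(295,447)]),('blue',[(468,28),(433,452)])]:
    q=onz(c,W(L),.099); d=q[0]-q[1]; print(n,q[:,:2].round(4).tolist(),'mid',q.mean(0).round(4),'yaw',np.degrees(np.arctan2(-d[0],d[1])).round(2),np.linalg.norm(d).round(4))
```

```text
rod [[0.5561, -0.0993], [0.5952, -0.1021], [0.6384, -0.1054], [0.6768, -0.1083]]
tip [[0.5423, -0.0974]]
post [[0.6965, -0.1084]]
white [[0.5764, -0.0784], [0.5737, -0.1159]] mid [ 0.5751 -0.0972  0.163 ] yaw -4.13 0.0376
grey [[0.6154, -0.0813], [0.6127, -0.1199]] mid [ 0.6141 -0.1006  0.163 ] yaw -4.11 0.0387
blue [[0.6557, -0.0851], [0.6525, -0.1232]] mid [ 0.6541 -0.1042  0.163 ] yaw -4.92 0.0382
white [[0.5761, -0.0449], [0.5697, -0.1606]] mid [ 0.5729 -0.1028  0.099 ] yaw -3.18 0.1158
grey [[0.6183, -0.0434], [0.6089, -0.162]] mid [ 0.6136 -0.1027  0.099 ] yaw -4.52 0.1189
blue [[0.6581, -0.0463], [0.6495, -0.1659]] mid [ 0.6538 -0.1061  0.099 ] yaw -4.11 0.12
```

Run:
```python
from h import *
togo([0.5747,-0.0995,0.175],-4.2)
```

```text
t 3.3 tcp [ 0.5606 -0.117   0.3311] yaw -3.67 tilt zx,zy [-0.0002  0.0008] F [-0.52 -0.6  -0.18] Mo [-0.03  0.05  0.04] w 0.0251 j [ 0.52  0.27 -0.52  1.65  0.14  1.26 -0.09]
 turn units (now) [-0.009  0.003  0.106]
 shift in final axes [ 0.0128 -0.0185  0.1561]
 shift in current axes [ 0.013  -0.0183  0.1561]
```

Request:
send_rows --series '[[[0.0065, -0.009, 0.02], [0, 0, 0.1]], [[0.0065, -0.009, 0.035], [0, 0, 0]], [[0, 0, 0.04], [0, 0, 0]], [[0, 0, 0.04], [0, 0, 0]], [[0, 0, 0.02], [0, 0, 0]], [[0, 0, 0], [0, 0, 0]], [[0, 0, 0], [0, 0, 0]]]'

```text
clock: 4.18
tcp_pos: [0.5745, -0.1032, 0.1767]
orientation: [3.139, -0.124, 0.001]
contact_force: [0.6, 0.5, 0.2]
grip_width: 0.0251
```

Run:
```python
from h import *
import pickle
togo([0.5747,-0.0995,0.136],-4.2)
for n in ['wrist','side']:
    c=cam(n); pickle.dump(c,open('t.pkl','wb'))
    im=cv2.cvtColor(c['im'],cv2.COLOR_RGB2BGR)
    if n=='side': im=cv2.resize(im[130:285,220:350],None,fx=4.5,fy=4.5,interpolation=cv2.INTER_CUBIC)[:600]
    cv2.imwrite(f'pics/{n}2.png',im)
```

```text
t 4.17 tcp [ 0.5745 -0.1032  0.1767] yaw -4.53 tilt zx,zy [ 0.0007 -0.0002] F [0.6  0.51 0.19] Mo [ 0.02 -0.    0.01] w 0.0251 j [ 0.45  0.43 -0.49  1.81  0.24  0.96 -0.22]
 turn units (now) [ 0.001 -0.008 -0.066]
 shift in final axes [-0.0001 -0.0037  0.0407]
 shift in current axes [-0.0001 -0.0037  0.0407]
```

View pics/wrist2.png

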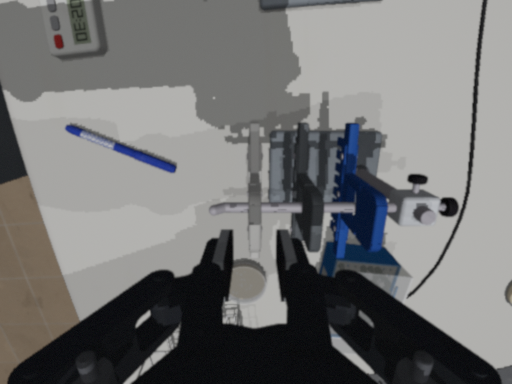

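View pics/side2.png

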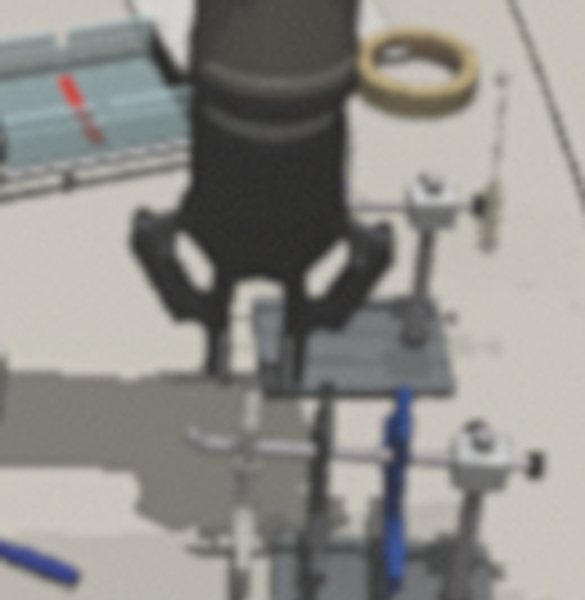

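Request:
send_rows --series '[[[0, -0.0035, 0.015], [0, 0, -0.05]], [[0, 0, 0.015], [0, 0, 0]], [[0, 0, 0.01], [0, 0, 0]], [[0, 0, 0], [0, 0, 0]]]'

```text
clock: 4.78
tcp_pos: [0.5737, -0.0991, 0.135]
orientation: [-3.139, 0.115, 0.004]
contact_force: [0.9, -0.3, 0.6]
grip_width: 0.0253
```

Request:
send_rows --series '[[[0, 0, 0], [0, 0, 0]], [[0, 0, 0], [0, 0, 0]], [[0, 0, 0], [0, 0, 0]], [[0, 0, 0], [0, 0, 0]]]' --fingers 255 --grip_force 40

```text
clock: 5.28
tcp_pos: [0.5747, -0.0992, 0.1365]
orientation: [3.139, -0.115, 0.001]
contact_force: [0.3, 0.3, 0.9]
grip_width: 0.0071
```

Run:
```python
from h import *
togo([0.5747,-0.0995,0.146],-4.2)
c=cam('wrist'); save(c,'w3.png')
```

```text
t 5.28 tcp [ 0.5747 -0.0992  0.1365] yaw -4.2 tilt zx,zy [ 0.0004 -0.0001] F [0.29 0.25 0.93] Mo [-0.06 -0.    0.05] w 0.0071 j [ 0.43  0.48 -0.48  1.84  0.28  0.89 -0.25]
 turn units (now) [ 0.001 -0.005 -0.001]
 shift in final axes [ 0.      0.0003 -0.0095]
 shift in current axes [ 0.      0.0003 -0.0095]
```

View pics/w3.png

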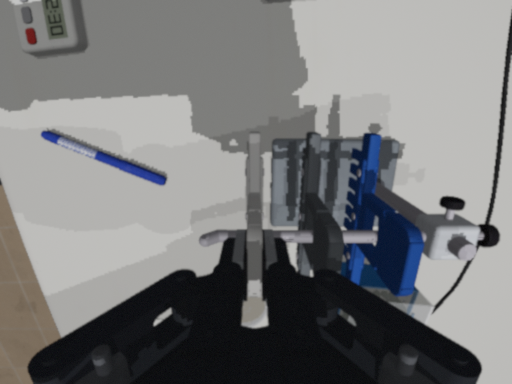

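Request:
send_rows --series '[[[0, 0, -0.005], [0, 0, 0]], [[0, 0, -0.005], [0, 0, 0]], [[0, 0, 0], [0, 0, 0]]]'

```text
clock: 5.7
tcp_pos: [0.575, -0.0991, 0.147]
orientation: [3.139, -0.115, 0.002]
contact_force: [-0.5, -0.3, -1.0]
grip_width: 0.0072
```

Run:
```python
from h import *
togo([0.5,-0.0945,0.1465],-4.2)
```

```text
t 5.7 tcp [ 0.575  -0.0991  0.147 ] yaw -4.2 tilt zx,zy [ 0.0012 -0.0002] F [-0.49 -0.26 -0.99] Mo [ 0.05  0.03 -0.01] w 0.0072 j [ 0.44  0.47 -0.48  1.83  0.27  0.91 -0.24]
 turn units (now) [ 0.001 -0.013 -0.001]
 shift in final axes [-0.0751  0.0009  0.0005]
 shift in current axes [-0.0751  0.0009  0.0004]
```

Request:
send_rows --series '[[[-0.01, 0, 0], [0, 0, 0]], [[-0.015, 0, 0], [0, 0, 0]], [[-0.02, 0, 0], [0, 0, 0]], [[-0.02, 0, 0], [0, 0, 0]], [[-0.012, 0, 0], [0, 0, 0]], [[0, 0, 0], [0, 0, 0]]]'

```text
clock: 6.45
tcp_pos: [0.4968, -0.0936, 0.1464]
orientation: [3.139, -0.115, -0.001]
contact_force: [0.4, -0.2, -0.2]
grip_width: 0.0073
```

Run:
```python
from h import *
togo([0.5,0.06,0.147],1)
c=cam('wrist'); save(c,'w4.png')
```

```text
t 6.45 tcp [ 0.4968 -0.0936  0.1464] yaw -4.21 tilt zx,zy [-0.0004 -0.0005] F [ 0.4  -0.22 -0.18] Mo [-0.02 -0.03  0.07] w 0.0073 j [ 0.49  0.35 -0.51  2.01  0.23  0.84 -0.23]
 turn units (now) [ 0.006  0.004 -1.043]
 shift in final axes [ 0.0059 -0.1536 -0.0006]
 shift in current axes [-0.0081 -0.1535 -0.0007]
```

View pics/w4.png

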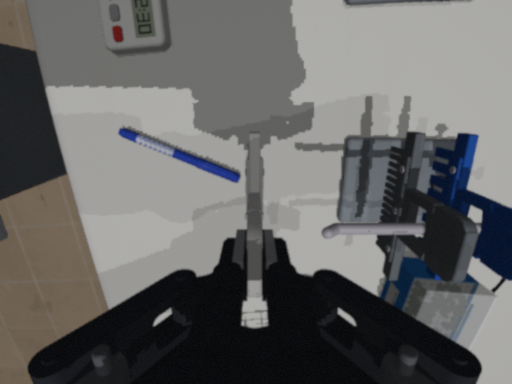

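Request:
send_rows --series '[[[-0.002, -0.03, 0], [0, 0, -0.5]], [[0, -0.05, 0], [0, 0, -0.54]], [[0, -0.045, 0], [0, 0, 0]], [[0, -0.028, 0], [0, 0, 0]], [[0, 0, 0], [0, 0, 0]], [[0, 0, 0], [0, 0, 0]]]'

```text
clock: 7.25
tcp_pos: [0.4987, 0.0589, 0.1462]
orientation: [3.141, 0.026, 0.0]
contact_force: [0.6, -0.2, -0.6]
grip_width: 0.0074
```

Run:
```python
from h import *
import pickle
togo([0.5,0.1175,0.147],1)
c=cam('wrist'); save(c,'w5.png'); pickle.dump(c,open('w5.pkl','wb'))
cv2.imwrite('pics/w5z.png',cv2.resize(cv2.cvtColor(c['im'],cv2.COLOR_RGB2BGR)[60:210,312:512],None,fx=4,fy=4,interpolation=cv2.INTER_CUBIC))
```

```text
t 7.25 tcp [0.4987 0.0589 0.1462] yaw 0.96 tilt zx,zy [ 0.0001 -0.0003] F [ 0.58 -0.16 -0.58] Mo [-0.01 -0.05 -0.02] w 0.0074 j [ 0.24  0.36 -0.58  2.01  0.26  0.84 -0.47]
 turn units (now) [ 0.004 -0.001 -0.007]
 shift in final axes [ 0.0024 -0.0586 -0.0008]
 shift in current axes [ 0.0023 -0.0586 -0.0008]
```

View pics/w5.png

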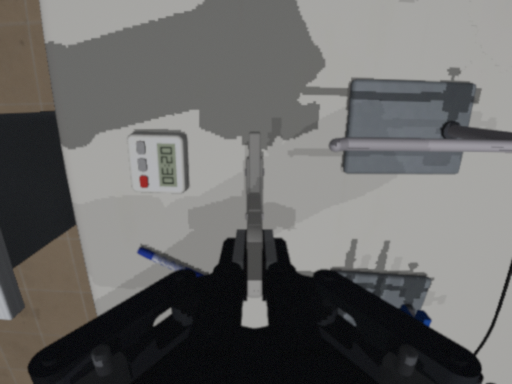

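View pics/w5z.png

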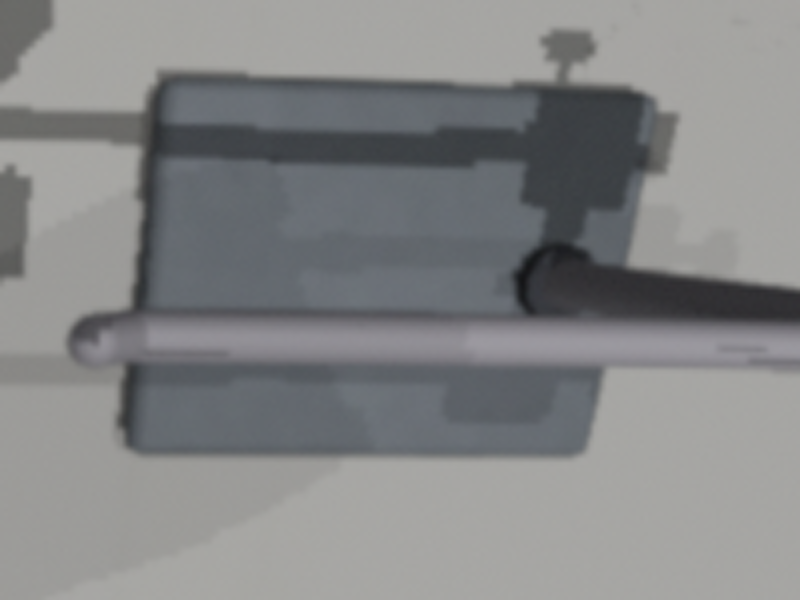

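Run:
```python
from h import *
import pickle
c=pickle.load(open('w5.pkl','rb'))
W=lambda L:[(312+x/4-.375,60+y/4-.375) for x,y in L]
print(onz(c,W([(170,338),(400,339.5),(600,341),(780,343)]),.125), onz(c,W([(72,338)]),.131), 'foot', onz(c,W([(550,283)]),.012),'footcorners',onz(c,W([(150,78),(652,95),(590,455),(130,452)]),.012))
```

```text
[[0.55781698 0.11584759 0.125     ]
 [0.59385832 0.11660055 0.125     ]
 [0.62661903 0.11741128 0.125     ]
 [0.65790452 0.11823639 0.125     ]] [[0.5411136  0.11628744 0.131     ]] foot [[0.69933923 0.11816967 0.012     ]] footcorners [[0.58790198 0.16347785 0.012     ]
 [0.71675273 0.16545905 0.012     ]
 [0.72167437 0.0727255  0.012     ]
 [0.59329483 0.07073873 0.012     ]]
```

Request:
send_rows --series '[[[0, -0.02, 0], [0, 0, -0.05]], [[0, -0.025, 0], [0, 0, 0]], [[0, -0.011, 0], [0, 0, 0]], [[0, 0, 0], [0, 0, 0]], [[0, 0, 0], [0, 0, 0]]]'

```text
clock: 7.92
tcp_pos: [0.4972, 0.1141, 0.1461]
orientation: [3.141, 0.032, -0.0]
contact_force: [0.4, -0.2, -0.9]
grip_width: 0.0075
```

Run:
```python
from h import *
togo([0.65,0.1185,0.1468],1.2)
c=cam('wrist'); save(c,'w6.png')
```

```text
t 7.92 tcp [0.4972 0.1141 0.1461] yaw 1.15 tilt zx,zy [-0.0003 -0.0008] F [ 0.44 -0.19 -0.85] Mo [-0.12 -0.02  0.03] w 0.0075 j [ 0.15  0.38 -0.6   1.99  0.28  0.85 -0.58]
 turn units (now) [ 0.01   0.004 -0.009]
 shift in final axes [ 0.1529 -0.0012 -0.0007]
 shift in current axes [ 0.1529 -0.0013 -0.0007]
```

View pics/w6.png

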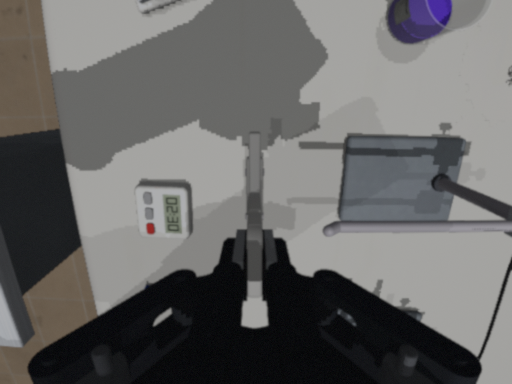

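Request:
send_rows --series '[[[0.015, -0.001, -0.0007], [0, 0, 0]], [[0.02, 0, 0], [0, 0, 0]], [[0.02, 0, 0], [0, 0, 0]], [[0.015, 0, 0], [0, 0, 0]], [[0, 0, 0], [0, 0, 0]]]'

```text
clock: 8.6
tcp_pos: [0.5682, 0.1178, 0.1468]
orientation: [-3.141, -0.032, -0.001]
contact_force: [0.3, 0.3, -1.7]
grip_width: 0.0073
```

Run:
```python
from h import *
togo([0.65,0.1185,0.1468],1.2)
```

```text
t 8.6 tcp [0.5682 0.1178 0.1468] yaw 1.18 tilt zx,zy [0.0003 0.0004] F [ 0.31  0.26 -1.74] Mo [-0.03 -0.   -0.01] w 0.0073 j [ 0.12  0.48 -0.57  1.84  0.31  0.92 -0.56]
 turn units (now) [-0.005 -0.004 -0.004]
 shift in final axes [0.0818 0.001  0.    ]
 shift in current axes [0.0818 0.001  0.    ]
```

Request:
send_rows --series '[[[0.02, 0.001, 0], [0, 0, 0]], [[0.025, 0, 0], [0, 0, 0]], [[0.022, 0, 0], [0, 0, 0]], [[0.015, 0, 0], [0, 0, 0]], [[0, 0, 0.003], [0, 0, 0]], [[0, 0, 0.004], [0, 0, 0]], [[0, 0, 0.002], [0, 0, 0]], [[0, 0, 0], [0, 0, 0]]]'

```text
clock: 9.6
tcp_pos: [0.6484, 0.1188, 0.1378]
orientation: [3.141, 0.035, -0.001]
contact_force: [-0.3, 0.5, -1.0]
grip_width: 0.0074
```

Run:
```python
from h import *
togo([0.65,0.1185,0.1365],1.2)
```

```text
t 9.6 tcp [0.6484 0.1188 0.1378] yaw 1.26 tilt zx,zy [-0.0005 -0.0003] F [-0.28  0.52 -0.95] Mo [0.01 0.01 0.07] w 0.0074 j [ 0.1   0.6  -0.53  1.65  0.35  0.99 -0.53]
 turn units (now) [0.003 0.006 0.012]
 shift in final axes [0.0015 0.0004 0.0013]
 shift in current axes [0.0015 0.0004 0.0013]
```

Request:
send_rows --series '[[[0, 0, 0.001], [0, 0, 0]], [[0, 0, 0.0005], [0, 0, 0]], [[0, 0, 0], [0, 0, 0]]]'

```text
clock: 9.98
tcp_pos: [0.649, 0.1189, 0.1366]
orientation: [3.141, 0.034, 0.0]
contact_force: [0.0, 0.7, 0.3]
grip_width: 0.007
```

Request:
send_rows --series '[[[0, 0, 0], [0, 0, 0]], [[0, 0, 0], [0, 0, 0]], [[0, 0, 0], [0, 0, 0]]]' --fingers 180

```text
clock: 10.35
tcp_pos: [0.6491, 0.1189, 0.1366]
orientation: [-3.141, -0.034, -0.0]
contact_force: [0.2, -0.7, -0.3]
grip_width: 0.0251
```

Run:
```python
from h import *
togo([0.65,0.1185,0.1365],1.2)
c=cam('wrist'); save(c,'w7.png')
```

```text
t 10.35 tcp [0.6491 0.1189 0.1366] yaw 1.24 tilt zx,zy [0.0002 0.    ] F [ 0.23 -0.69 -0.28] Mo [-0.02 -0.03  0.03] w 0.0251 j [ 0.1   0.6  -0.53  1.65  0.35  0.99 -0.53]
 turn units (now) [-0.    -0.002  0.009]
 shift in final axes [0.0009 0.0004 0.0001]
 shift in current axes [0.0009 0.0004 0.0001]
```

View pics/w7.png

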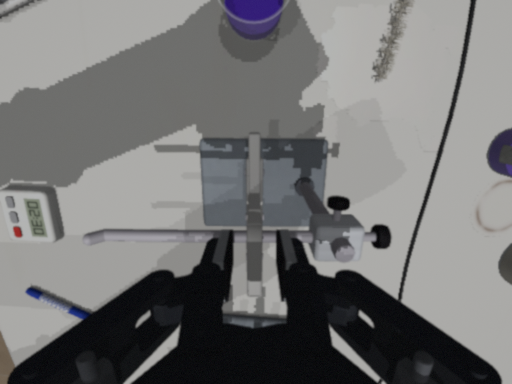

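Request:
send_rows --series '[[[0, 0, -0.015], [0, 0, 0]], [[0, 0, -0.025], [0, 0, 0]], [[0, 0, -0.015], [0, 0, 0]], [[-0.01, 0.05, 0], [0, 0, 0.3]], [[-0.01, 0.055, 0], [0, 0, 0.5]], [[-0.01, 0.055, 0], [0, 0, 0.3]], [[0, 0.04, 0], [0, 0, 0]], [[0, 0, 0], [0, 0, 0]], [[0, 0, 0], [0, 0, 0]]]'

```text
clock: 11.52
tcp_pos: [0.6145, -0.0798, 0.192]
orientation: [-3.139, 0.116, -0.001]
contact_force: [-0.6, 0.9, -0.3]
grip_width: 0.0251
```

Run:
```python
from h import *
import pickle
togo([0.6141,-0.1022,0.17],-4.2)
c=cam('wrist'); save(c,'w8.png'); pickle.dump(c,open('w8.pkl','wb'))
c=cam('side'); cv2.imwrite('pics/s8.png',cv2.resize(cv2.cvtColor(c['im'],cv2.COLOR_RGB2BGR)[130:285,220:370],None,fx=4,fy=4,interpolation=cv2.INTER_CUBIC)[:600])
```

```text
t 11.53 tcp [ 0.6145 -0.0798  0.192 ] yaw -4.23 tilt zx,zy [0.0006 0.0007] F [-0.63  0.88 -0.31] Mo [0.02 0.02 0.01] w 0.0251 j [ 0.41  0.47 -0.51  1.71  0.26  1.03 -0.27]
 turn units (now) [-0.009 -0.007 -0.007]
 shift in final axes [0.0013 0.0223 0.022 ]
 shift in current axes [0.0013 0.0223 0.022 ]
```

View pics/w8.png

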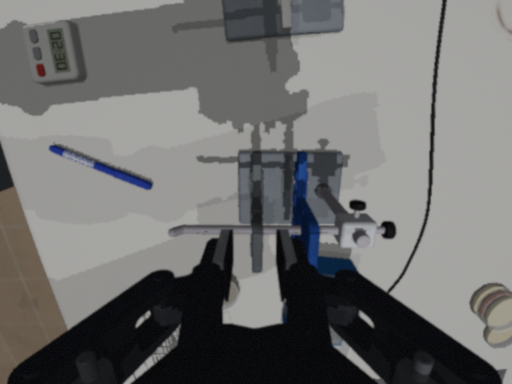

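View pics/s8.png

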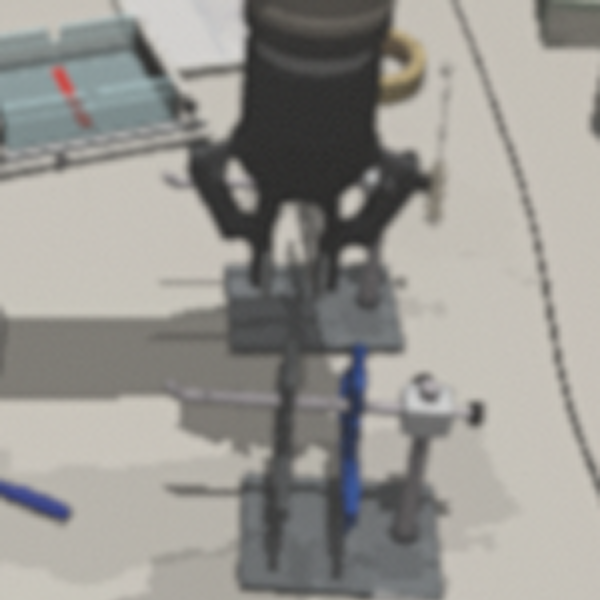

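Request:
send_rows --series '[[[0.001, 0.012, 0], [0, 0, 0]], [[0, 0.01, 0.005], [0, 0, 0]], [[0, 0, 0.02], [0, 0, 0]], [[0, 0, 0.02], [0, 0, 0]], [[0, 0, 0.01], [0, 0, 0]], [[0, 0, 0], [0, 0, 0]]]'

```text
clock: 12.38
tcp_pos: [0.6129, -0.1022, 0.1351]
orientation: [-3.139, 0.116, 0.004]
contact_force: [0.2, -0.5, 0.4]
grip_width: 0.0253
```

Run:
```python
from h import *
togo([0.6141,-0.1022,0.1365],-4.2)
c=cam('wrist'); save(c,'w9.png')
```

```text
t 12.38 tcp [ 0.6129 -0.1022  0.1351] yaw -4.22 tilt zx,zy [-0.0024  0.0006] F [ 0.19 -0.46  0.36] Mo [-0.02 -0.02  0.01] w 0.0253 j [ 0.42  0.54 -0.48  1.75  0.3   0.93 -0.26]
 turn units (now) [-0.005  0.027 -0.003]
 shift in final axes [ 0.0012 -0.0001 -0.0014]
 shift in current axes [ 0.0012 -0.0001 -0.0014]
```

View pics/w9.png

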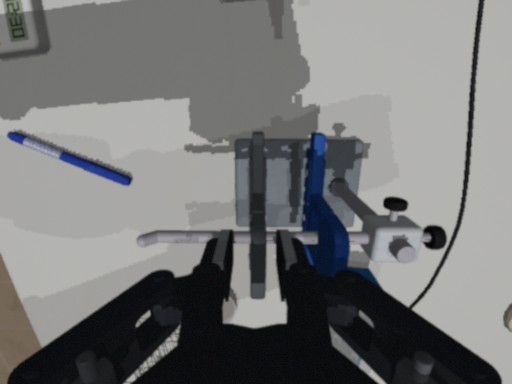

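Request:
send_rows --series '[[[0.0005, 0, 0], [0, 0, 0]], [[0, 0, 0], [0, 0, 0]], [[0, 0, 0], [0, 0, 0]], [[0, 0, 0], [0, 0, 0]]]' --fingers 255

```text
clock: 12.92
tcp_pos: [0.6147, -0.1026, 0.1372]
orientation: [-3.139, 0.117, -0.002]
contact_force: [0.0, -0.3, 2.8]
grip_width: 0.0073
```

Request:
send_rows --series '[[[0, 0, -0.005], [0, 0, 0]], [[0, 0, -0.005], [0, 0, 0]], [[0, 0, 0], [0, 0, 0]], [[0, 0, 0], [0, 0, 0]]]'

```text
clock: 13.42
tcp_pos: [0.614, -0.1028, 0.1464]
orientation: [3.139, -0.117, -0.001]
contact_force: [-0.1, 0.0, -0.5]
grip_width: 0.0073
```

Run:
```python
from h import *
togo([0.5,-0.0938,0.1467],-4.2)
c=cam('wrist'); save(c,'w10.png')
```

```text
t 13.43 tcp [ 0.614  -0.1028  0.1464] yaw -4.26 tilt zx,zy [-0.0003 -0.    ] F [-0.11  0.05 -0.55] Mo [-0.   -0.06  0.07] w 0.0073 j [ 0.43  0.53 -0.49  1.74  0.29  0.95 -0.25]
 turn units (now) [ 0.001  0.004 -0.012]
 shift in final axes [-0.1143 -0.0006 -0.0003]
 shift in current axes [-0.1143 -0.0005 -0.0003]
```

View pics/w10.png

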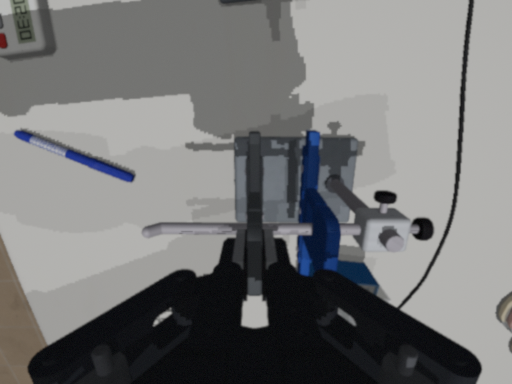

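Request:
send_rows --series '[[[-0.015, 0, -0.0005], [0, 0, 0]], [[-0.02, 0, 0], [0, 0, 0]], [[-0.02, 0, 0], [0, 0, 0]], [[-0.02, 0, 0], [0, 0, 0]], [[-0.02, 0, 0], [0, 0, 0]], [[-0.022, 0, 0], [0, 0, 0]], [[0, -0.01, 0], [0, 0, 0]], [[0, -0.04, 0], [0, 0, -0.3]], [[0, -0.05, 0], [0, 0, -0.4]], [[0, -0.05, 0], [0, 0, -0.38]], [[0, -0.04, 0], [0, 0, 0]], [[0, -0.015, 0], [0, 0, 0]], [[0, 0, 0], [0, 0, 0]], [[0, 0, 0], [0, 0, 0]]]'

```text
clock: 15.22
tcp_pos: [0.5033, 0.109, 0.1468]
orientation: [3.14, 0.028, -0.001]
contact_force: [0.2, -0.3, -0.2]
grip_width: 0.0073
```

Run:
```python
from h import *
togo([0.61,0.1182,0.1468],1.2)
c=cam('wrist'); save(c,'w11.png')
```

```text
t 15.22 tcp [0.5033 0.109  0.1468] yaw 1.02 tilt zx,zy [-0.0004 -0.0011] F [ 0.23 -0.31 -0.17] Mo [ 0.05 -0.01 -0.01] w 0.0073 j [ 0.17  0.39 -0.61  1.98  0.29  0.86 -0.58]
 turn units (now) [ 0.013  0.005 -0.036]
 shift in final axes [ 0.1069 -0.007  -0.    ]
 shift in current axes [ 1.069e-01 -7.300e-03 -1.000e-04]
```

View pics/w11.png

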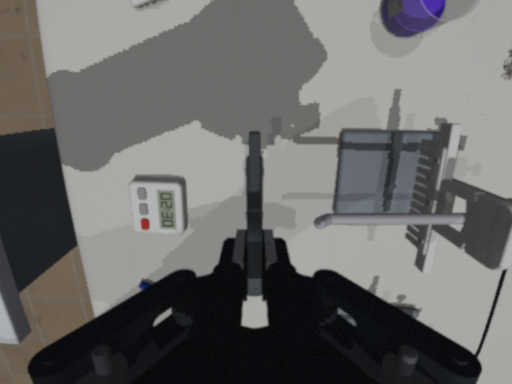

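Request:
send_rows --series '[[[0, -0.0065, 0], [0, 0, -0.04]], [[0.01, 0, 0], [0, 0, 0]], [[0.02, 0, 0], [0, 0, 0]], [[0.02, 0, 0], [0, 0, 0]], [[0.02, 0, 0], [0, 0, 0]], [[0.02, 0, 0], [0, 0, 0]], [[0.0165, 0, 0], [0, 0, 0]], [[0, 0, 0], [0, 0, 0]], [[0, 0, 0.004], [0, 0, 0]], [[0, 0, 0.004], [0, 0, 0]], [[0, 0, 0], [0, 0, 0]]]'

```text
clock: 16.65
tcp_pos: [0.6088, 0.1196, 0.1385]
orientation: [3.141, 0.037, -0.002]
contact_force: [0.2, -1.2, 0.6]
grip_width: 0.0073
```

Run:
```python
from h import *
togo([0.6095,0.1182,0.137],1.2)
c=cam('wrist'); save(c,'w12.png')
```

```text
t 16.65 tcp [0.6088 0.1196 0.1385] yaw 1.36 tilt zx,zy [-0.001  -0.0004] F [ 0.2  -1.2   0.61] Mo [ 0.01 -0.06 -0.03] w 0.0073 j [ 0.12  0.55 -0.56  1.74  0.35  0.95 -0.56]
 turn units (now) [0.005 0.011 0.033]
 shift in final axes [0.0007 0.0014 0.0015]
 shift in current axes [0.0007 0.0014 0.0015]
```

View pics/w12.png

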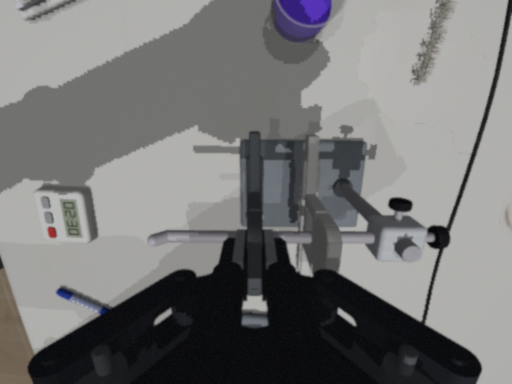

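Request:
send_rows --series '[[[0, 0.001, 0.001], [0, 0, 0]], [[0, 0, 0.0005], [0, 0, 0]], [[0, 0, 0], [0, 0, 0]]]'

```text
clock: 17.08
tcp_pos: [0.6095, 0.1188, 0.1375]
orientation: [-3.141, -0.037, -0.0]
contact_force: [-0.2, 0.4, -0.2]
grip_width: 0.0074
```

Request:
send_rows --series '[[[0, 0, 0], [0, 0, 0]], [[0, 0, 0], [0, 0, 0]], [[0, 0, 0], [0, 0, 0]]]' --fingers 180

```text
clock: 17.45
tcp_pos: [0.6096, 0.1188, 0.1376]
orientation: [-3.141, -0.037, -0.0]
contact_force: [-0.8, 1.3, 0.6]
grip_width: 0.0254
```

Run:
```python
from h import *
state()
c=cam('wrist'); save(c,'w13.png')
```

```text
t 17.45 tcp [0.6096 0.1188 0.1376] yaw 1.35 tilt zx,zy [0.0002 0.    ] F [-0.76  1.3   0.61] Mo [ 0.02  0.06 -0.03] w 0.0254 j [ 0.12  0.55 -0.56  1.74  0.35  0.95 -0.56]
```

View pics/w13.png

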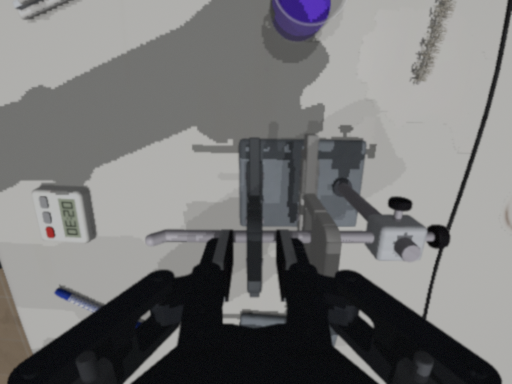

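Request:
send_rows --series '[[[0, 0, -0.015], [0, 0, 0]], [[0, 0, -0.025], [0, 0, 0]], [[0, 0, -0.015], [0, 0, 0]], [[0.015, 0.05, 0], [0, 0, 0.3]], [[0.01, 0.055, 0], [0, 0, 0.5]], [[0, 0.055, 0], [0, 0, 0.31]], [[0, 0.055, 0], [0, 0, 0]], [[0, 0.01, 0], [0, 0, 0]], [[0, 0, 0], [0, 0, 0]]]'

```text
clock: 18.62
tcp_pos: [0.6282, -0.1063, 0.1928]
orientation: [-3.139, 0.118, -0.0]
contact_force: [-0.8, 0.0, -0.2]
grip_width: 0.0249
```

Run:
```python
from h import *
import pickle
togo([0.6541,-0.1055,0.136],-4.3)
c=cam('wrist'); save(c,'w14.png')
```

```text
t 18.62 tcp [ 0.6282 -0.1063  0.1928] yaw -4.3 tilt zx,zy [0.0003 0.0002] F [-0.81  0.05 -0.17] Mo [-0.01  0.02 -0.05] w 0.0249 j [ 0.44  0.5  -0.52  1.66  0.28  1.05 -0.23]
 turn units (now) [-0.002 -0.003  0.   ]
 shift in final axes [ 0.0258 -0.0027  0.0568]
 shift in current axes [ 0.0258 -0.0027  0.0568]
```

View pics/w14.png

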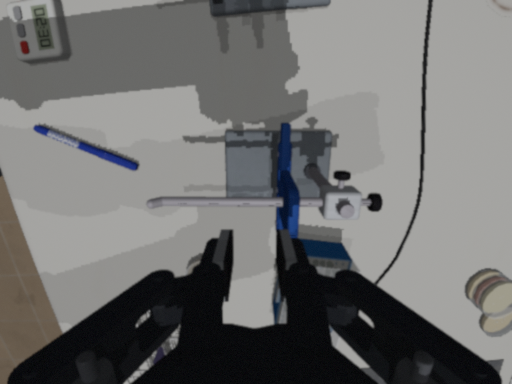

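Request:
send_rows --series '[[[0.0155, -0.0027, 0], [0, 0, 0]], [[0.0105, 0, 0.005], [0, 0, 0]], [[0, 0, 0.01], [0, 0, 0]], [[0, 0, 0], [0, 0, 0]], [[0, 0, 0], [0, 0, 0]]]' --fingers 195

```text
clock: 19.3
tcp_pos: [0.6539, -0.1048, 0.1773]
orientation: [3.139, -0.115, -0.001]
contact_force: [-0.6, 0.5, 0.1]
grip_width: 0.0206
```

Run:
```python
from h import *
import pickle
togo([0.6541,-0.1055,0.136],-4.3)
c=cam('wrist'); save(c,'w15.png')
c=cam('side'); cv2.imwrite('pics/s15.png',cv2.resize(cv2.cvtColor(c['im'],cv2.COLOR_RGB2BGR)[130:285,220:370],None,fx=4,fy=4,interpolation=cv2.INTER_CUBIC)[:600])
```

```text
t 19.3 tcp [ 0.6539 -0.1048  0.1773] yaw -4.19 tilt zx,zy [-0.0007 -0.    ] F [-0.61  0.48  0.14] Mo [-0.01  0.03 -0.03] w 0.0206 j [ 0.42  0.56 -0.5   1.61  0.3   1.05 -0.24]
 turn units (now) [0.001 0.008 0.021]
 shift in final axes [0.0003 0.0007 0.0413]
 shift in current axes [0.0003 0.0007 0.0413]
```

View pics/w15.png

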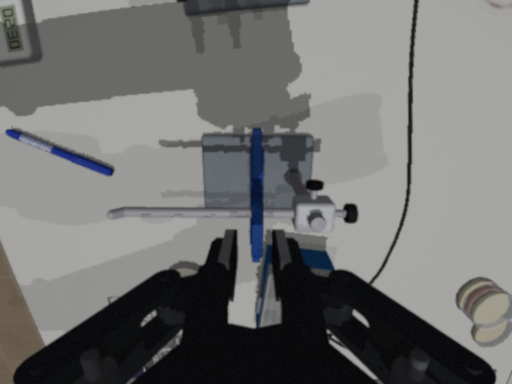

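View pics/s15.png

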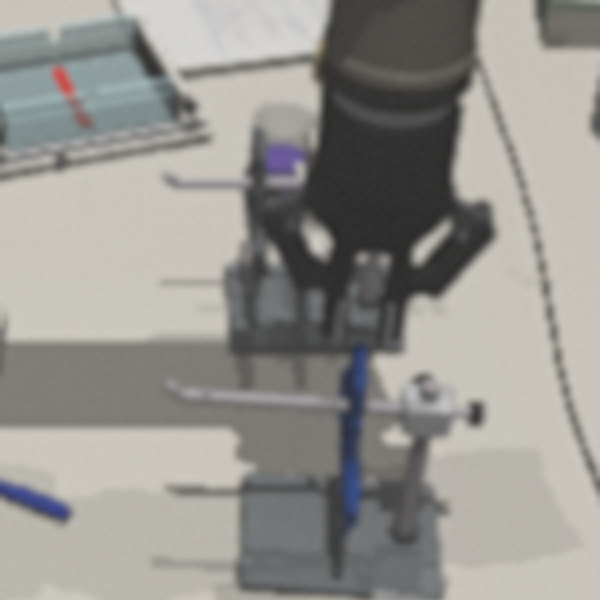

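Request:
send_rows --series '[[[0.0006, 0.0005, 0.01], [0, 0, 0.02]], [[0, 0, 0.015], [0, 0, 0]], [[0, 0, 0.011], [0, 0, 0]], [[0, 0, 0.005], [0, 0, 0]], [[0, 0, 0], [0, 0, 0]], [[0, 0, 0], [0, 0, 0]]]'

```text
clock: 20.15
tcp_pos: [0.6552, -0.1054, 0.1369]
orientation: [-3.139, 0.118, -0.001]
contact_force: [-0.5, -0.1, 0.5]
grip_width: 0.0205
```

Run:
```python
from h import *
togo([0.6541,-0.1055,0.136],-4.3)
c=cam('wrist'); save(c,'w16.png')
```

```text
t 20.15 tcp [ 0.6552 -0.1054  0.1369] yaw -4.3 tilt zx,zy [ 0.0007 -0.    ] F [-0.46 -0.06  0.47] Mo [-0.04 -0.04 -0.  ] w 0.0205 j [ 0.41  0.6  -0.49  1.64  0.32  0.98 -0.27]
 turn units (now) [-0.    -0.008 -0.   ]
 shift in final axes [-0.0011  0.0002  0.0009]
 shift in current axes [-0.0011  0.0002  0.0009]
```

View pics/w16.png

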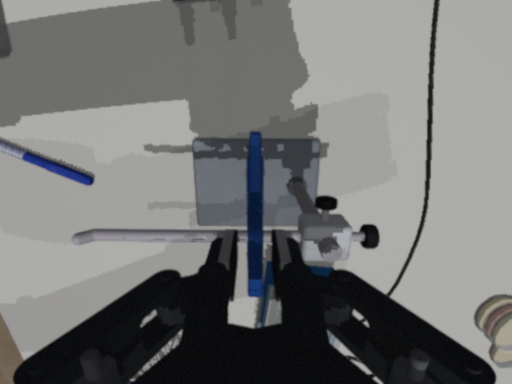

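Centred. Close, lift, slide out.

Request:
send_rows --series '[[[0, 0, 0], [0, 0, 0]], [[0, 0, 0], [0, 0, 0]], [[0, 0, 0], [0, 0, 0]], [[0, 0, 0], [0, 0, 0]]]' --fingers 255 --grip_force 40

```text
clock: 20.7
tcp_pos: [0.6553, -0.1054, 0.137]
orientation: [3.139, -0.118, 0.001]
contact_force: [0.7, 1.0, 4.1]
grip_width: 0.0072
```

Request:
send_rows --series '[[[0, 0, -0.005], [0, 0, 0]], [[0, 0, -0.005], [0, 0, 0]], [[0, 0, 0], [0, 0, 0]], [[0, 0, 0], [0, 0, 0]]]'

```text
clock: 21.2
tcp_pos: [0.6548, -0.1054, 0.1464]
orientation: [3.139, -0.118, -0.0]
contact_force: [-0.1, -0.4, -1.1]
grip_width: 0.0075
```

Run:
```python
from h import *
togo([0.5,-0.094,0.147],-4.3)
```

```text
t 21.2 tcp [ 0.6548 -0.1054  0.1464] yaw -4.3 tilt zx,zy [-0.0003 -0.    ] F [-0.12 -0.39 -1.06] Mo [-0.03 -0.02 -0.02] w 0.0075 j [ 0.41  0.59 -0.49  1.63  0.32  1.   -0.26]
 turn units (now) [ 0.001  0.003 -0.001]
 shift in final axes [-0.1552  0.0002 -0.0006]
 shift in current axes [-0.1552  0.0002 -0.0006]
```

Request:
send_rows --series '[[[-0.015, 0, -0.0005], [0, 0, 0]], [[-0.025, 0, 0], [0, 0, 0]], [[-0.03, 0, 0], [0, 0, 0]], [[-0.03, 0, 0], [0, 0, 0]], [[-0.03, 0, 0], [0, 0, 0]], [[-0.025, 0, 0], [0, 0, 0]], [[0, 0, -0.01], [0, 0, 0]], [[0, 0, -0.02], [0, 0, 0]], [[0, 0, -0.02], [0, 0, 0]], [[0, 0, 0], [0, 0, 0]]]'

```text
clock: 22.45
tcp_pos: [0.5026, -0.0938, 0.1989]
orientation: [3.139, -0.118, 0.007]
contact_force: [0.1, -0.3, -0.4]
grip_width: 0.0071
```

Run:
```python
from h import *
togo([0.5,0.28,0.197],18.2)
c=cam('side'); cv2.imwrite('pics/s17.png',cv2.resize(cv2.cvtColor(c['im'],cv2.COLOR_RGB2BGR)[130:285,200:350],None,fx=4,fy=4,interpolation=cv2.INTER_CUBIC)[:600])
```

```text
t 22.45 tcp [ 0.5026 -0.0938  0.1989] yaw -4.31 tilt zx,zy [ 0.0045 -0.0005] F [ 0.09 -0.35 -0.42] Mo [-0.03 -0.01  0.06] w 0.0071 j [ 0.55  0.3  -0.57  1.95  0.2   0.95 -0.2 ]
 turn units (now) [ 0.012 -0.051 -4.502]
 shift in final axes [ 0.1143 -0.3559  0.0019]
 shift in current axes [-0.0307 -0.3726  0.0017]
```

View pics/s17.png

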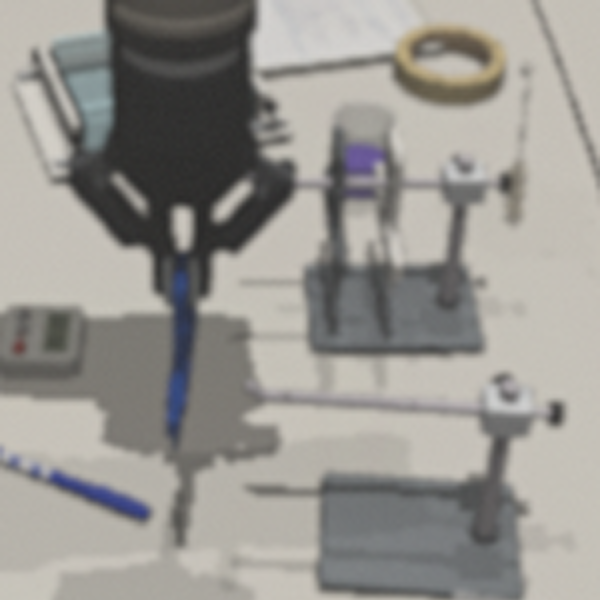

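Request:
send_rows --series '[[[-0.006, -0.04, 0], [0, 0, 0]], [[-0.008, -0.055, 0], [0, 0, 0]], [[-0.008, -0.055, 0], [0, 0, 0]], [[-0.008, -0.055, 0], [0, 0, 0]], [[-0.008, -0.055, 0], [0, 0, -1]], [[0, -0.04, 0], [0, 0, -1]], [[0.005, -0.03, 0], [0, 0, -1]], [[0, -0.01, 0], [0, 0, -1]], [[0, 0, 0], [0, 0, -0.5]], [[0, 0, 0], [0, 0, 0]], [[0, 0, 0], [0, 0, 0]]]'

```text
clock: 23.88
tcp_pos: [0.4816, 0.2482, 0.1965]
orientation: [3.102, 0.495, -0.001]
contact_force: [-0.3, -0.1, -1.4]
grip_width: 0.0072
```

Run:
```python
from h import *
import pickle
togo([0.466,0.384,0.13],18.2)
c=cam('wrist'); pickle.dump(c,open('w18.pkl','wb'))
cv2.imwrite('pics/w18.png',cv2.resize(cv2.cvtColor(c['im'],cv2.COLOR_RGB2BGR),(800,600),interpolation=cv2.INTER_CUBIC))
```

```text
t 23.88 tcp [0.4816 0.2482 0.1965] yaw 18.12 tilt zx,zy [-0.0007 -0.0002] F [-0.31 -0.05 -1.4 ] Mo [-0.   -0.01 -0.03] w 0.0072 j [ 0.03  0.4  -0.77  1.87  0.33  1.   -0.57]
 turn units (now) [-0.     0.009 -0.016]
 shift in final axes [ 0.0276 -0.1339  0.0665]
 shift in current axes [ 0.0275 -0.1339  0.0664]
```

View pics/w18.png

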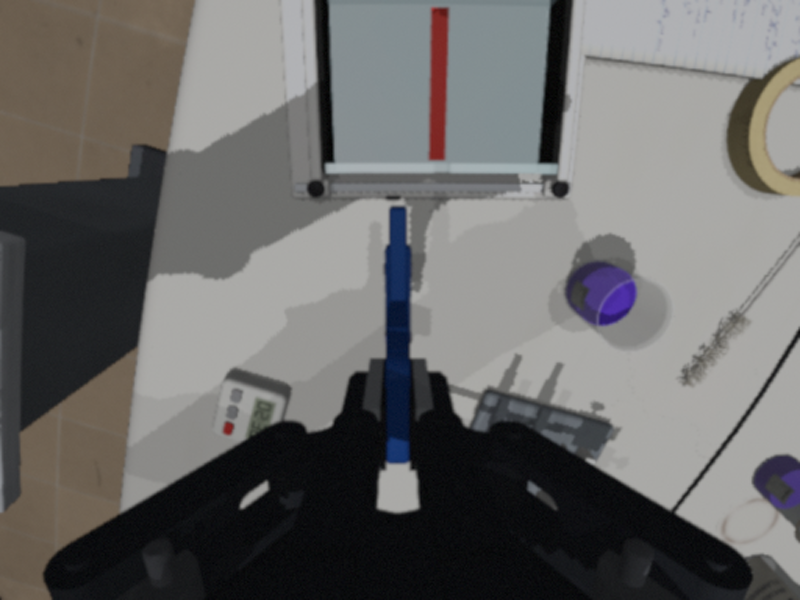

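Run:
```python
from h import *
import pickle
c=pickle.load(open('w18.pkl','rb'))
a=cv2.cvtColor(c['im'],cv2.COLOR_RGB2BGR)[0:140,180:380]
cv2.imwrite('pics/w18z.png',cv2.resize(a,None,fx=4,fy=4,interpolation=cv2.INTER_CUBIC))
```

```text
(no output)
```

View pics/w18z.png

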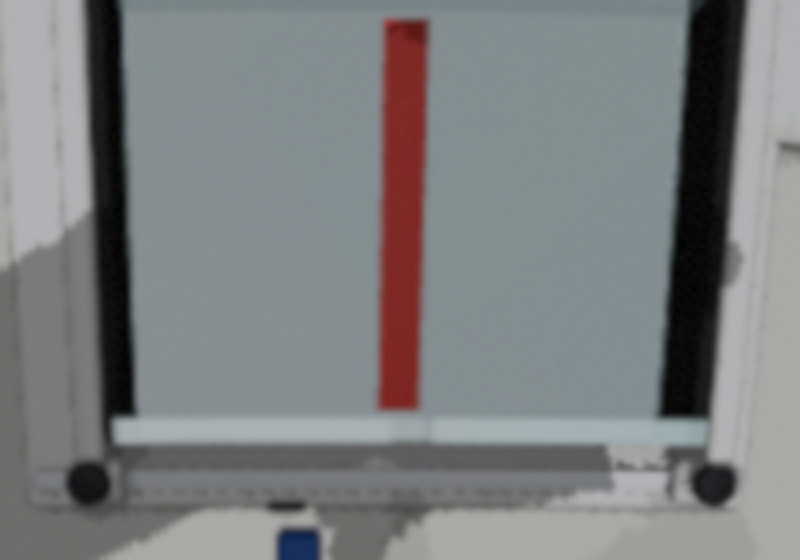

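Run:
```python
from h import *
import pickle
c=pickle.load(open('w18.pkl','rb'))
W=lambda L:[(180+x/4-.375,0+y/4-.375) for x,y in L]
q=onz(c,W([(412,429),(112,431),(708,431)]),.058); print(q)
d=q[2]-q[1];yaw=np.arctan2(d[1],d[0]);print(np.degrees(yaw),np.linalg.norm(d),q[1:].mean(0))
n=np.array([-np.sin(yaw),np.cos(yaw),0])
print('mid via slot',q[0]+.055*n)
f=onz(c,W([(399,410),(407,22)]),.0175);d=f[1]-f[0];print('floor mark',f,np.degrees(np.arctan2(-d[0],d[1])),f.mean(0))
e=onz(c,W([(90,0),(105,400)]),.048);print(e)
```

```text
[[0.48416939 0.32985402 0.058     ]
 [0.4130671  0.30611999 0.058     ]
 [0.55506274 0.35326341 0.058     ]]
18.366481005091416 0.14961705970381242 [0.48406492 0.3296917  0.058     ]
mid via slot [0.46683923 0.38205234 0.058     ]
floor mark [[0.48284306 0.33465131 0.0175    ]
 [0.45199871 0.42826824 0.0175    ]] 18.235714730205284 [0.46742088 0.38145978 0.0175    ]
[[0.37954218 0.3995768  0.048     ]
 [0.40772279 0.31240438 0.048     ]]
```

Run:
```python
from h import *
togo([0.4604,0.3796,0.16],18.3)
```

```text
t 23.93 tcp [0.4816 0.2482 0.1966] yaw 18.13 tilt zx,zy [-0.0005 -0.0002] F [-0.02  0.15 -1.08] Mo [-0.03  0.03  0.01] w 0.007 j [ 0.03  0.4  -0.77  1.87  0.33  1.   -0.57]
 turn units (now) [ 0.001  0.006 -0.034]
 shift in final axes [ 0.0211 -0.1314  0.0366]
 shift in current axes [ 0.0207 -0.1315  0.0366]
```

Request:
send_rows --series '[[[0.005, -0.03, 0.005], [0, 0, -0.03]], [[0.008, -0.05, 0.01], [0, 0, 0]], [[0.008, -0.041, 0.011], [0, 0, 0]], [[0, -0.0105, 0.01], [0, 0, 0]], [[0, 0, 0], [0, 0, 0]], [[0, 0, 0], [0, 0, 0]]]'

```text
clock: 24.68
tcp_pos: [0.4611, 0.3783, 0.161]
orientation: [3.101, 0.497, 0.0]
contact_force: [0.4, -0.6, -0.3]
grip_width: 0.007
```

Run:
```python
from h import *
import pickle
togo([0.4604,0.3796,0.118],18.3)
c=cam('wrist'); pickle.dump(c,open('w19.pkl','wb')); save(c,'w19.png')
c=cam('scene'); cv2.imwrite('pics/sc19.png',cv2.resize(cv2.cvtColor(c['im'],cv2.COLOR_RGB2BGR)[220:380,60:260],None,fx=4,fy=4,interpolation=cv2.INTER_CUBIC)[:600])
```

```text
t 24.68 tcp [0.4611 0.3783 0.161 ] yaw 18.22 tilt zx,zy [ 0.0005 -0.0012] F [ 0.41 -0.55 -0.27] Mo [-0.01 -0.01 -0.02] w 0.007 j [-0.24  0.53 -0.75  1.78  0.42  1.   -0.83]
 turn units (now) [ 0.015 -0.001 -0.015]
 shift in final axes [-0.0003 -0.0015  0.043 ]
 shift in current axes [-0.0003 -0.0015  0.043 ]
```

View pics/w19.png

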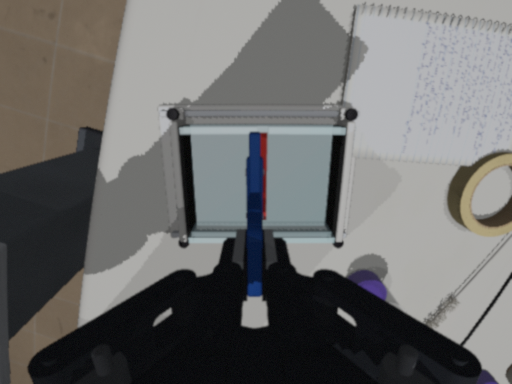

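View pics/sc19.png

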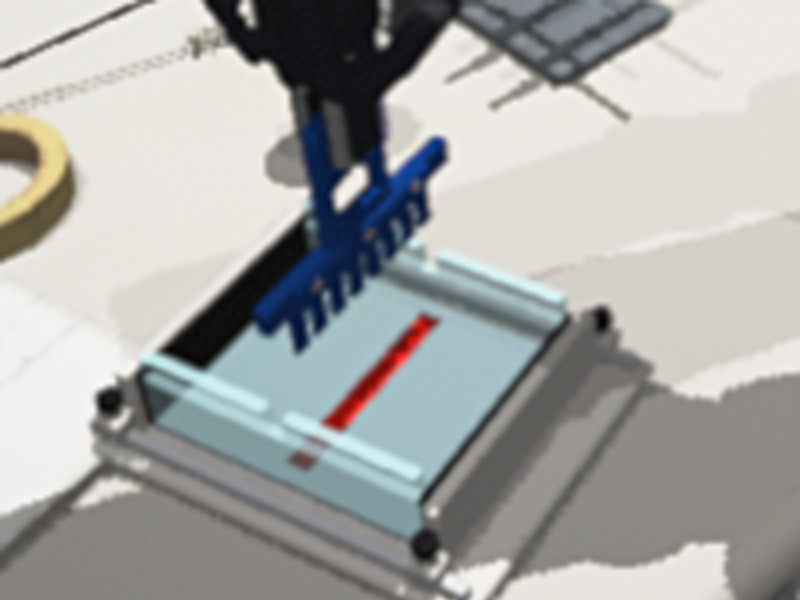

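Request:
send_rows --series '[[[0, -0.0012, 0.012], [0, 0, 0]], [[0, 0, 0.016], [0, 0, 0]], [[0, 0, 0.012], [0, 0, 0]], [[0, 0, 0.003], [0, 0, 0]], [[0, 0, 0], [0, 0, 0]], [[0, 0, 0], [0, 0, 0]]]'

```text
clock: 25.52
tcp_pos: [0.46, 0.3815, 0.1184]
orientation: [-3.101, -0.501, -0.001]
contact_force: [-0.6, -0.2, -1.0]
grip_width: 0.0074
```

Run:
```python
from h import *
import pickle
togo([0.4604,0.3796,0.110],18.3)
c=cam('scene'); cv2.imwrite('pics/sc20.png',cv2.resize(cv2.cvtColor(c['im'],cv2.COLOR_RGB2BGR)[240:370,80:230],None,fx=4.6,fy=4.6,interpolation=cv2.INTER_CUBIC)[:600])
```

```text
t 25.52 tcp [0.46   0.3815 0.1184] yaw 18.36 tilt zx,zy [0.0006 0.0006] F [-0.62 -0.15 -1.01] Mo [-0.01  0.   -0.02] w 0.0074 j [-0.26  0.58 -0.72  1.81  0.47  0.93 -0.87]
 turn units (now) [-0.004 -0.008  0.011]
 shift in final axes [-0.0002  0.0019  0.0084]
 shift in current axes [-0.0002  0.0019  0.0084]
```

View pics/sc20.png

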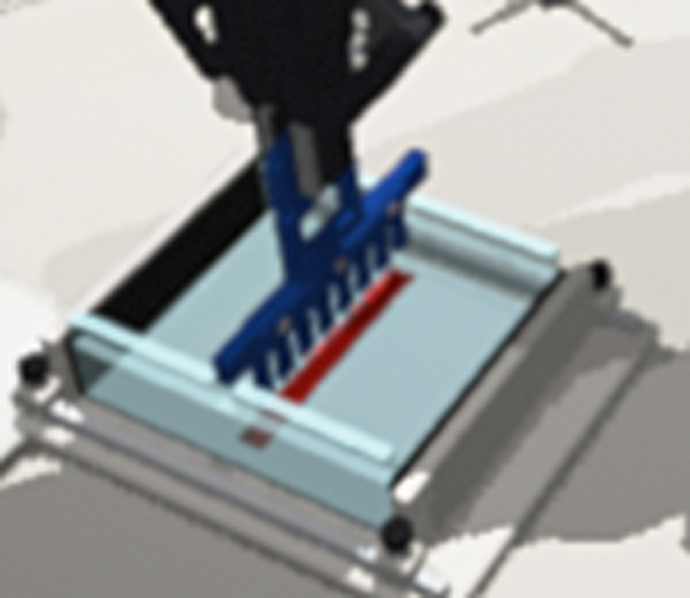

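Request:
send_rows --series '[[[0, 0.001, 0.003], [0, 0, 0]], [[0, 0, 0.002], [0, 0, 0]], [[0, 0, 0.001], [0, 0, 0]], [[0, 0, 0], [0, 0, 0]], [[0, 0, 0], [0, 0, 0]]]'

```text
clock: 26.2
tcp_pos: [0.4602, 0.3803, 0.1121]
orientation: [-3.101, -0.501, -0.0]
contact_force: [-0.2, -0.8, -1.1]
grip_width: 0.0072
```

Request:
send_rows --series '[[[0, 0, 0.001], [0, 0, 0]], [[0, 0, 0], [0, 0, 0]]]'

```text
clock: 26.45
tcp_pos: [0.4601, 0.3801, 0.1109]
orientation: [3.101, 0.501, -0.0]
contact_force: [-0.1, -0.2, -1.0]
grip_width: 0.0073
```

Request:
send_rows --series '[[[0, 0, 0.001], [0, 0, 0]], [[0, 0, 0], [0, 0, 0]]]'

```text
clock: 26.7
tcp_pos: [0.4602, 0.3802, 0.11]
orientation: [-3.101, -0.501, -0.0]
contact_force: [-0.3, 0.6, -1.1]
grip_width: 0.0072
```

Request:
send_rows --series '[[[0, 0, 0.001], [0, 0, 0]], [[0, 0, 0], [0, 0, 0]]]'

```text
clock: 26.95
tcp_pos: [0.4602, 0.3803, 0.1092]
orientation: [-3.101, -0.501, -0.0]
contact_force: [-0.8, -0.4, 2.1]
grip_width: 0.0072
```

Request:
send_rows --series '[[[0, 0, 0.0007], [0, 0, 0]], [[0, 0, 0], [0, 0, 0]]]'

```text
clock: 27.2
tcp_pos: [0.4602, 0.3803, 0.1086]
orientation: [-3.101, -0.501, -0.001]
contact_force: [-0.7, -1.2, 4.3]
grip_width: 0.0073
```

Request:
send_rows --series '[[[0.001, 0, 0], [0, 0, 0]], [[0.001, 0, 0], [0, 0, 0]], [[0.001, 0, 0], [0, 0, 0]], [[0, 0, 0], [0, 0, 0]]]'

```text
clock: 27.7
tcp_pos: [0.4621, 0.3811, 0.1082]
orientation: [3.101, 0.501, -0.002]
contact_force: [-3.3, -1.3, 4.8]
grip_width: 0.0073
```

Request:
send_rows --series '[[[0.001, 0, 0], [0, 0, 0]], [[0, 0, 0], [0, 0, 0]]]'

```text
clock: 27.95
tcp_pos: [0.463, 0.3815, 0.1083]
orientation: [3.101, 0.501, -0.002]
contact_force: [-2.6, -0.9, 5.2]
grip_width: 0.0075
```

Request:
send_rows --series '[[[0.001, 0, 0], [0, 0, 0]], [[0, 0, 0], [0, 0, 0]]]'

```text
clock: 28.2
tcp_pos: [0.464, 0.3818, 0.1083]
orientation: [3.101, 0.501, -0.002]
contact_force: [-3.2, -1.0, 5.3]
grip_width: 0.0071
```

Request:
send_rows --series '[[[0.001, 0, 0], [0, 0, 0]], [[0, 0, 0], [0, 0, 0]]]'

```text
clock: 28.45
tcp_pos: [0.4651, 0.3822, 0.1082]
orientation: [3.101, 0.501, -0.002]
contact_force: [-3.3, -1.7, 4.2]
grip_width: 0.0073
```

Request:
send_rows --series '[[[0.001, 0, 0], [0, 0, 0]], [[0, 0, 0], [0, 0, 0]]]'

```text
clock: 28.7
tcp_pos: [0.4673, 0.3821, 0.1079]
orientation: [3.101, 0.5, 0.0]
contact_force: [0.9, 0.4, -1.4]
grip_width: 0.0075
```

Request:
send_rows --series '[[[0.0006, 0, 0.001], [0, 0, 0]], [[0, 0, 0.002], [0, 0, 0]], [[0, 0, 0], [0, 0, 0]]]'

```text
clock: 29.08
tcp_pos: [0.4673, 0.3823, 0.105]
orientation: [3.101, 0.501, -0.001]
contact_force: [-0.6, -0.2, -0.3]
grip_width: 0.0074
```

Request:
send_rows --series '[[[0, 0, 0.002], [0, 0, 0]], [[0, 0, 0.002], [0, 0, 0]], [[0, 0, 0], [0, 0, 0]]]'

```text
clock: 29.45
tcp_pos: [0.4673, 0.3824, 0.1011]
orientation: [3.101, 0.501, -0.0]
contact_force: [0.2, 0.3, 0.7]
grip_width: 0.0076
```

Request:
send_rows --series '[[[0, 0, 0.002], [0, 0, 0]], [[0, 0, 0.0015], [0, 0, 0]], [[0, 0, 0], [0, 0, 0]]]'

```text
clock: 29.82
tcp_pos: [0.4673, 0.3825, 0.0976]
orientation: [3.101, 0.501, -0.0]
contact_force: [0.1, -0.5, -0.5]
grip_width: 0.0072
```

Request:
send_rows --series '[[[0, 0, 0.001], [0, 0, 0]], [[0, 0, 0], [0, 0, 0]]]'

```text
clock: 30.08
tcp_pos: [0.4674, 0.3825, 0.0968]
orientation: [3.101, 0.501, -0.0]
contact_force: [-0.1, 0.4, -1.1]
grip_width: 0.0078
```

Request:
send_rows --series '[[[0, 0, 0.001], [0, 0, 0]], [[0, 0, 0], [0, 0, 0]]]'

```text
clock: 30.32
tcp_pos: [0.4674, 0.3826, 0.0959]
orientation: [-3.101, -0.501, -0.0]
contact_force: [0.2, -0.2, -1.3]
grip_width: 0.0073
```

Request:
send_rows --series '[[[0, 0, 0.0006], [0, 0, 0]], [[0, 0, 0], [0, 0, 0]]]'

```text
clock: 30.58
tcp_pos: [0.4675, 0.3826, 0.0954]
orientation: [-3.101, -0.501, -0.0]
contact_force: [-0.2, -0.8, 1.3]
grip_width: 0.0067
```

Request:
send_rows --series '[[[0, 0, 0.0006], [0, 0, 0]], [[0, 0, 0], [0, 0, 0]]]'

```text
clock: 30.82
tcp_pos: [0.4675, 0.3827, 0.0949]
orientation: [-3.101, -0.501, -0.001]
contact_force: [-0.7, -0.7, 3.0]
grip_width: 0.0076
```

Request:
send_rows --series '[[[0, 0, 0], [0, 0, 0]], [[0, 0, 0], [0, 0, 0]], [[0, 0, 0], [0, 0, 0]]]' --fingers 180

```text
clock: 31.2
tcp_pos: [0.4673, 0.3824, 0.0944]
orientation: [3.101, 0.501, -0.0]
contact_force: [-0.7, -0.6, 0.0]
grip_width: 0.0251
```

Request:
send_rows --series '[[[0, 0, -0.01], [0, 0, 0]], [[0, 0, -0.02], [0, 0, 0]], [[0, 0, -0.03], [0, 0, 0]], [[0, 0, -0.04], [0, 0, 0]], [[0, 0.04, -0.04], [0, 0, 0]], [[0, 0.04, -0.03], [0, 0, 0]], [[0, 0, 0], [0, 0, 0]], [[0, 0, 0], [0, 0, 0]]]'

```text
clock: 32.2
tcp_pos: [0.4922, 0.3071, 0.2654]
orientation: [-3.101, -0.501, -0.001]
contact_force: [0.5, -0.2, 0.5]
grip_width: 0.0251
```

Run:
```python
from h import *
import pickle
state()
c=cam('wrist'); pickle.dump(c,open('w21.pkl','wb')); save(c,'w21.png')
c=cam('scene'); pickle.dump(c,open('c21.pkl','wb')); save(c,'sc21f.png')
cv2.imwrite('pics/sc21.png',cv2.resize(cv2.cvtColor(c['im'],cv2.COLOR_RGB2BGR)[240:370,80:230],None,fx=4.6,fy=4.6,interpolation=cv2.INTER_CUBIC)[:600])
c=cam('side'); save(c,'si21.png')
```

```text
t 32.2 tcp [0.4922 0.3071 0.2654] yaw 18.37 tilt zx,zy [0.0008 0.0007] F [ 0.52 -0.16  0.5 ] Mo [0.01 0.04 0.  ] w 0.0251 j [-0.05  0.4  -0.8   1.71  0.3   1.17 -0.61]
```

View pics/w21.png

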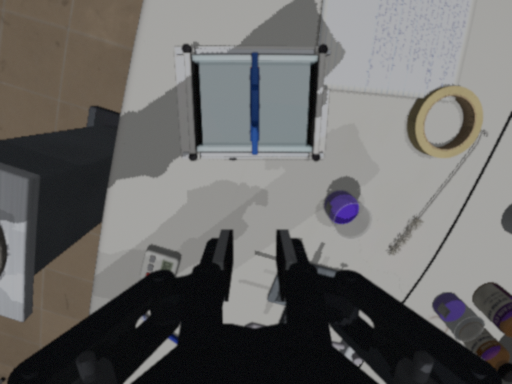

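View pics/sc21.png

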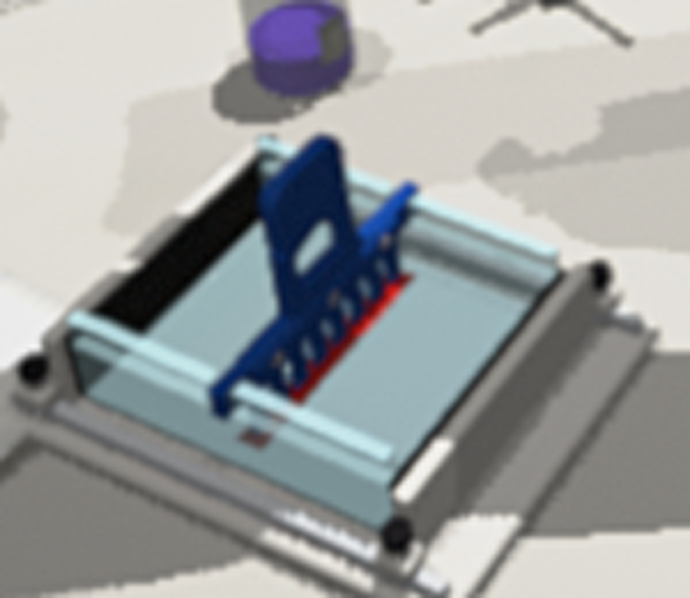

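View pics/sc21f.png

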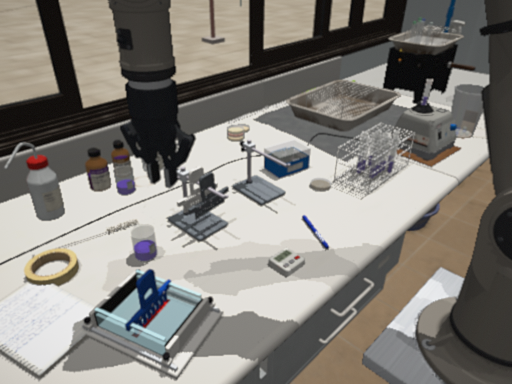

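View pics/si21.png

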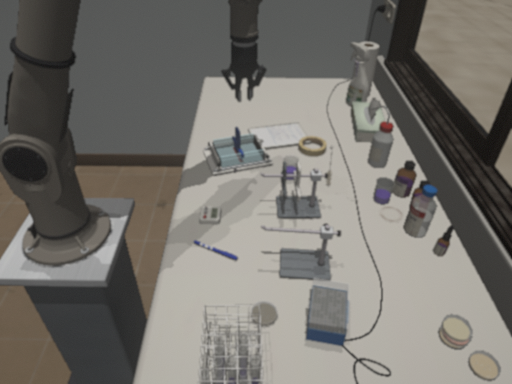

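Run:
```python
from h import *
state(); print(r.hand_in())
```

```text
t 32.35 tcp [0.4914 0.3076 0.2641] yaw 18.48 tilt zx,zy [-0.0012  0.    ] F [ 0.63 -0.25 -0.04] Mo [-0.02  0.03  0.02] w 0.025 j [-0.05  0.4  -0.8   1.71  0.3   1.16 -0.61]
the job is handed in; nothing more can be done
None
```

The job is done and handed in at 32.4 s. White and grey hang on the spare hook, about 50 mm and 90 mm in front of its post, and the blue comb sits in the tray's slots.

- **Moving white and grey:** I took white first, then grey. Each was lifted about 10 mm, slid off the crowded hook and hung on the spare one. The force readings stayed within about 3 N.
- **Seating blue:** I rested its ears on the walls about 7 mm short of the slots. I then slid it along with about 5 N of downward force until the force vanished, and lowered it. It stopped 14 mm below the point where the ears first touched, with a final push of about 3 N (limit 15 N).
- **Closing look:** The last pictures show both ears in their slots and the bar flush with the wall tops. Both other combs are hanging, the beaker, timer and dish look undisturbed, and the gripper is open and clear of everything. I judged level by eye and by the 14 mm drop, not by a separate measurement of both ends.
- **Readings that disagreed:** Two estimates of the combs' sideways position differed by 2 to 3.5 mm, so I used values in between. The upward force read about 4 N for a moment as the fingers closed on blue at the hook, and it was gone once the comb was lifted.

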